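# Fit quick-lock holders to a shaker platform and load the samples

### The arm

A 7-joint arm with a two-finger parallel gripper is mounted at the origin on a cart in front of the work surface, level with it; the furniture and walls round the work are solid. World frame = base frame: x ahead of the robot, y to its left, z up, the work surface at z = 0. Lengths are in m, angles in rad, forces in N, time in s.
With the tool pointing down it reaches from about 0.425 to 1.025 m from the base axis. Payload 9.4 kg.
Tool frame: the origin (TCP) lies at the very end of the fingers, on their centre line; the grasp point (between the pads) lies 19 mm behind it (grasp_offset is the distance from the TCP to the grasp point, in m); z points along the fingers, y is the direction in which the jaws open and shut (so a half turn about z gives the same grasp; the last joint's range is limited). The gripper opens to 93 mm and grips with 3 to 60 N. Pads are 15 mm wide; open, the fingers measure 128 mm over their backs; the gripper's body (75 mm by 188 mm) begins 65 mm behind the grasp point.
Start: joints at [1.21, 0.599, -0.003, 1.599, 0.002, 0.943, -0.08], TCP at [0.203, -0.696, 0.219] pointing down, gripper open.
Joint ranges: [-2.57, 2.57], [-0.35, 1.97], [-1.29, 1.29], [0.11, 2.56], [-1.05, 4.19], [0.11, 1.86], [-2.63, 2.63]. Speed limits (rad/s): [2.22, 2.22, 3.01, 3.01, 3.14, 3.14, 3.14].

### API

Orientations are given as a unit quaternion [x, y, z, w].
In Python, from station import state, read_camera, camera_info, sign_off, grasp_offset gives the robot as it stands.
- The arm moves only by the tool carry_out, never from a script. Its argument "deltas" is a list of rows, each a list of 3 entries, a list of its own where there are three numbers: the finger opening in mm, from 0 to 93, then the shift along the tool's x, y, z in mm, then the turn about the tool's z in degrees. A call has 1 to 12 rows; each row is the pose to reach, as a shift and turn from the pose measured when the call began, along the tool's axes at that moment; what a row does not reach only later rows make up. A row lasts 1/10 s, in which the tool goes at most 50 mm and 8.59 degrees, less where a joint would pass 70% of its speed; a pose out of reach is approached as far as the arm can. A call with a gripper value outside its range is refused whole. The fingers move at their own pace and stop on an object; "force" is the grip in N (left out, the last holds). Time passes only in rows, so rows that repeat a pose let the fingers close. It gives the time, the measured TCP pose, the force and the opening at its end, in the units of the state.
- state(): the state, without advancing time (a new reading comes with each control period).
- read_camera(name): name is "scene" or "top" or "wrist"; returns (picture, depth): 480x640x3 uint8, blue, green, red; 480x640 float32, m along the optical axis (not along the pixel's ray), 0 where there is no reading.
- camera_info(name): a dict with "fx", "fy", "cx", "cy" (pixels), "k1" (the pictures are not rectified: a ray, as slopes to the right and down, at radius r is drawn at 1 + k1 r^2 times it, then the intrinsics apply), "rvec" (rotation vector, rad) and "tvec" (3), from world to camera coordinates, as OpenCV has them; the wrist camera has in their place "hand_eye" (4x4, takes a point from camera to tool coordinates, whose origin is the TCP and whose axes are the flange's). Camera axes: x right, y down, z forward; pixel columns grow to the right and rows downward; lengths in m; the calibration is good to about 2 mm. A picture is of the moment at which its call begins: read the wrist's pose just before it. camera_info takes no time and is no camera call.
- sign_off(): hands the job in, once; it reports no verdict.
The state is a dict: "clock": time; "q": joint angles; "joint_vel": joint speeds; "effort": joint torques, N m; "eef_pos": TCP position; "eef_rot": TCP orientation; "contact_force": force on the tool from outside, world axes, zero at the start; "wrist_torque": the same for the moment, N m; "finger_gap": finger opening in m.
Only numpy, scipy, OpenCV 4.12 (cv2) and the standard library are available. Lean on these libraries where they do the work, as an engineer would, in place of code of your own. Each camera call takes 0.05 s, during which the arm holds its last target. There are 200 camera calls.

### The job

Get the orbital shaker ready: take the three sample holders off the wooden board, drop the T-head of each through a slot of the shaker platform until its base plate lies flat (any slot will do), and turn it a quarter turn clockwise to its stop so that it is locked. Stand every sample vessel that is on the bench - the small beaker, and the screw-cap vial and the test tube in its rack as far as they are there - upright in the holder made for its size, right down on the cup floor. Leave the conical flask standing where it is.

Things in the scene. Friction and masses are not known exactly. Their poses are not given: they have to be found in the camera images.
- shaker: Orbital shaker, fixed, placed anew each time: white housing, on it a square aluminium platform 210 by 210 by 5 mm, top at z = 100 mm, that does not move. Four through slots 48 (x) by 26 (y) mm in a square, 104 mm apart. Pins under each slot let a T-head turn only clockwise (seen from above) to a stop at about 94 degrees and keep it centred there. Origin: middle of the underside; z up.
- slot0 (a point): Centre of slot 0 (-x +y corner of the platform), in the plane of the platform top; x along the slot.
- slot1 (a point): Centre of slot 1 (-x -y corner of the platform), in the plane of the platform top; x along the slot.
- slot2 (a point): Centre of slot 2 (+x +y corner of the platform), in the plane of the platform top; x along the slot.
- slot3 (a point): Centre of slot 3 (+x -y corner of the platform), in the plane of the platform top; x along the slot.
- board: Wooden parking board, 300 (x) by 92 (y) mm, top at z = 20 mm, fixed, placed anew each time; three square 52 mm openings in a row along x, 100 mm apart, one at its centre. The holders stand here in any order, base plates on the board (long side roughly along it), T-heads loose in the openings. Origin: middle of the underside; z up.
- beaker_holder: Loose holder for the small beaker, 0.22 kg: aluminium cup, 64 mm outside, 59 mm inside diameter, rim at z = 40 mm, inner floor at z = 8 mm, on a steel base plate 90 (x) by 52 (y) by 4 mm; grasp the cup above the plate. Below: 22 mm stud and T-head 44 (x) by 22 (y) mm, from z = -6.7 to -14 mm, lowest 3 mm narrowed to 39 by 17 mm. Origin: middle of the base plate's underside; z up.
- vial_holder: Loose holder for the vial, 0.15 kg: aluminium cup, 35 mm outside, 29 mm inside diameter, rim at z = 30 mm, inner floor at z = 8 mm, on a steel base plate 68 (x) by 44 (y) by 4 mm. Below: 22 mm stud and T-head 44 (x) by 22 (y) mm, from z = -6.7 to -14 mm, lowest 3 mm narrowed to 39 by 17 mm. Origin: middle of the base plate's underside; z up.
- tube_holder: Loose holder for the test tube, 0.15 kg: aluminium cup, 27 mm outside, 21 mm inside diameter, rim at z = 49 mm, inner floor at z = 8 mm, on a steel base plate 68 (x) by 44 (y) by 4 mm. Below: 22 mm stud and T-head 44 (x) by 22 (y) mm, from z = -6.7 to -14 mm, lowest 3 mm narrowed to 39 by 17 mm. Origin: middle of the base plate's underside; z up.
- beaker: Loose small glass beaker with spout, 70 mm high, 0.073 kg, on the bench. Round body 53 mm in diameter, its axis 2 mm to the +x side of the origin; only the spout at the very rim sticks out, 30 mm to -x. In its holder the lowest 32 mm are inside the cup: grasp the wall from outside, above that, fingers closing along y. Origin: on the underside; z up.
- vial: Loose screw-cap vial, 25 mm diameter, 60 mm high, 0.03 kg, on the bench; may be absent. In its holder the lowest 22 mm are inside the cup. Origin: middle of the underside; z up.
- tube: Loose test tube, 17 mm diameter, 120 mm long, 0.018 kg, upright in the wooden rack, foot 15 mm above the bench; may be absent. In its holder the lowest 41 mm are inside the cup. Origin: its lowest point; z along it, up.
- rack: Wooden two-deck test-tube rack, 50 (x) by 170 (y) by 72 mm, fixed, placed anew each time; the tube's hole is at y = -34.5 mm, its upper deck at 52 to 59 mm. Origin: middle of the underside; z up.
- flask: Stoppered conical flask, 75 mm diameter, 114 mm high, loose; not part of the job. Origin: middle of the underside.
Things that resemble listed ones, but are neither listed nor needed, are in the scene too. What is shaped like the beaker but blue or red is not meant.

How it is judged:
By the outcome, as a careful person would: the job done as asked, in the order asked, and still so for the second after the job is handed in, with the robot touching nothing.
Of vial, tube only 1 to 2 are there at a start; the rules pass over those that are not, and their reading is None.
At some moment in a run one of beaker may be knocked a few centimetres aside while the robot is not near it.
Once in a run the grip may slacken for a moment while it holds something.
It also fails if it takes over 208 s, if anything falls off the work surface, if the arm or the gripper's body presses on something with over 40 N, if the wrist force passes 120 N, or if a joint passes its speed limit or range.

## Working session

There is one attempt and no reset: what is moved stays moved. The work goes in short steps, Python scripts to look and compute and a tool call to move; the robot and the scene stay as the last step left them, time stands still between calls to the robot, and variables do not carry over. Pictures are saved under pics/ and viewed, about 12 in all and at most 16, crops included, and the job is handed in when it is done.

Besides the shell and the picture viewer there is one more tool, called after "Request:" as a command line: name --argument value ..., lists and objects as JSON in quotes. carry_out: Moves the arm, as the interface text tells. Its arguments: {"type":"object","properties":{"deltas":{"type":"array","items":{"type":"array"}},"force":{"type":"number"}},"required":["deltas"]}

```bash
ls; mkdir -p pics; cat > h.py <<'E'
import numpy as np, cv2
from station import *
from scipy.spatial.transform import Rotation as R
def cam(n):
    s=state(); im,d=read_camera(n); i=camera_info(n)
    if 'hand_eye' in i:
        T=np.eye(4);T[:3,:3]=R.from_quat(s['eef_rot']).as_matrix();T[:3,3]=s['eef_pos'];T=T@np.array(i['hand_eye'])
    else:
        W=np.eye(4);W[:3,:3]=R.from_rotvec(np.ravel(i['rvec'])).as_matrix();W[:3,3]=np.ravel(i['tvec']);T=np.linalg.inv(W)
    return im,d,i,T
def ray(i,u,v):
    x=(np.asarray(u,float)-i['cx'])/i['fx'];y=(np.asarray(v,float)-i['cy'])/i['fy'];a,b=x,y
    for _ in range(8):
        f=1+i['k1']*(a*a+b*b);a,b=x/f,y/f
    return np.stack([a,b,np.ones_like(a)],-1)
def onz(c,u,v,z):
    im,d,i,T=c;r=ray(i,u,v)@T[:3,:3].T;o=T[:3,3]
    return o+r*((z-o[2])/r[...,2])[...,None]
def cloud(c):
    im,d,i,T=c;v,u=np.mgrid[:480,:640]
    return (ray(i,u,v)*d[...,None])@T[:3,:3].T+T[:3,3]
def proj(c,P):
    im,d,i,T=c;q=(np.asarray(P)-T[:3,3])@T[:3,:3];a,b=q[...,0]/q[...,2],q[...,1]/q[...,2];f=1+i['k1']*(a*a+b*b)
    return np.stack([a*f*i['fx']+i['cx'],b*f*i['fy']+i['cy']],-1)
def totool(P,yaw=None):
    "shift in tool axes (mm) from present pose to world TCP P"
    s=state();return np.round(R.from_quat(s['eef_rot']).inv().apply(np.asarray(P)-s['eef_pos'])*1000,1)
def yaw():
    "world angle of tool x axis, deg"
    m=R.from_quat(state()['eef_rot']).as_matrix();return np.degrees(np.arctan2(m[1,0],m[0,0])), m[2,2]
E
python3 - <<'E'
from h import *
import pickle
print(state(),grasp_offset)
for n in('scene','top'):
    c=cam(n);print(n,c[3][:3].round(3).tolist(),c[2]['fx']);cv2.imwrite(f'pics/{n}0.png',c[0]);pickle.dump(c,open(n+'0.pkl','wb'))
print(camera_info('wrist'))
E
```

```text
pics
{'clock': 0.0, 'q': array([ 1.21029202,  0.60012573, -0.00257602,  1.60011695,  0.00179762,
        0.94286929, -0.07977484]), 'joint_vel': array([-0.00067497,  0.00112872,  0.00017589, -0.00234354, -0.00070349,
        0.00025354, -0.00075793]), 'effort': array([-7.12865312e-04, -7.65075445e+01,  1.49657674e+00, -2.52357656e+01,
       -5.23937470e-02,  1.67334813e-02,  2.05680321e-04]), 'eef_pos': array([ 0.20287833, -0.69554105,  0.21776366]), 'eef_rot': array([ 9.89940756e-01,  1.41480470e-01, -1.65988935e-04, -7.40114622e-04]), 'contact_force': array([ 0.30054933, -0.46717393, -0.11003684]), 'wrist_torque': array([-0.00670608, -0.00857972, -0.00342177]), 'finger_gap': 0.09268323203410095} 0.0188
scene [[-0.885, -0.356, 0.299, 0.089], [-0.465, 0.659, -0.592, 0.89], [0.013, -0.663, -0.749, 1.112]] 482.53185439308976
top [[0.014, -0.995, 0.1, 0.409], [-1.0, -0.016, -0.018, 0.102], [0.02, -0.1, -0.995, 1.301]] 460.737735457079
{'fx': 408.82956991911954, 'fy': 408.82956991911954, 'cx': 320.5437746658348, 'cy': 236.97594817174925, 'k1': 0.018882307916717953, 'hand_eye': array([[ 4.75405806e-04, -9.68102660e-01, -2.50553415e-01,
         6.86022858e-02],
       [ 9.99999864e-01,  4.06582441e-04,  3.26446156e-04,
        -1.51357816e-03],
       [-2.14162773e-04, -2.50553536e-01,  9.68102722e-01,
        -1.67183056e-01],
       [ 0.00000000e+00,  0.00000000e+00,  0.00000000e+00,
         1.00000000e+00]])}
```

View pics/top0.png

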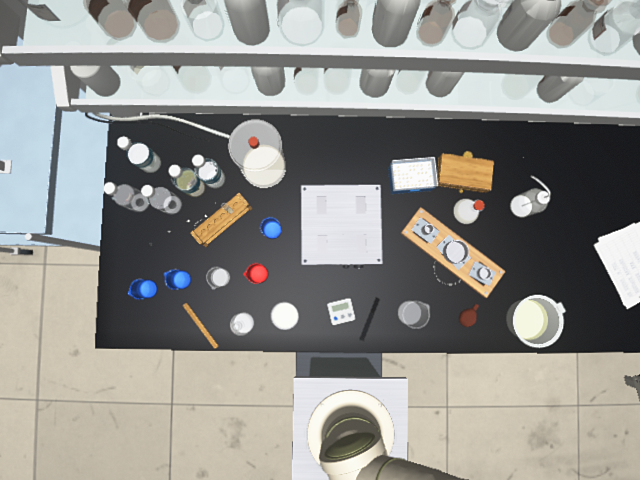

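View pics/scene0.png

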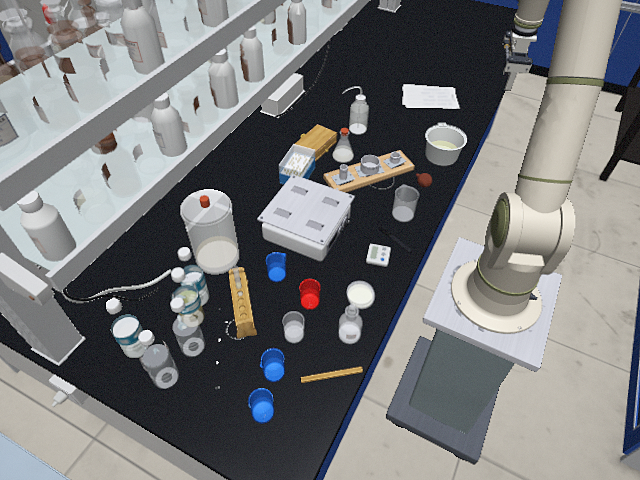

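The top view shows the shaker at (341,224), board at (453,252), rack at (220,220), and a clear beaker candidate at (217,277). I'll enlarge next.

```bash
python3 - <<'E'
from h import *
import pickle
t=pickle.load(open('top0.pkl','rb'));s=pickle.load(open('scene0.pkl','rb'))
a=cv2.resize(t[0][180:350,90:290],None,fx=4,fy=4,interpolation=cv2.INTER_CUBIC)[:600]
b=cv2.resize(t[0][170:310,290:520],None,fx=3.4,fy=3.4,interpolation=cv2.INTER_CUBIC)
c=cv2.resize(s[0][230:430,90:370],None,fx=2.8,fy=2.8,interpolation=cv2.INTER_CUBIC)
for n,x in zip('abc',(a,b,c)):cv2.imwrite(f'pics/crop_{n}.png',x);print(x.shape)
E
```

```text
(600, 800, 3)
(476, 782, 3)
(560, 784, 3)
```

View pics/crop_a.png

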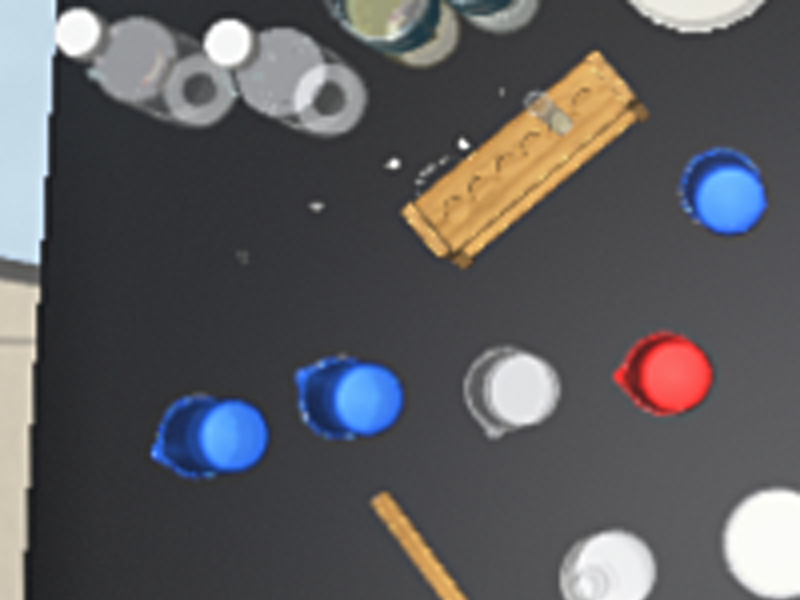

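View pics/crop_b.png

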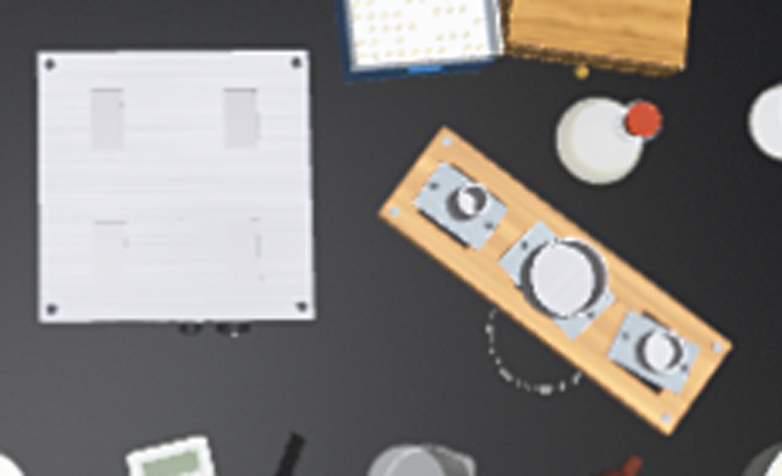

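View pics/crop_c.png

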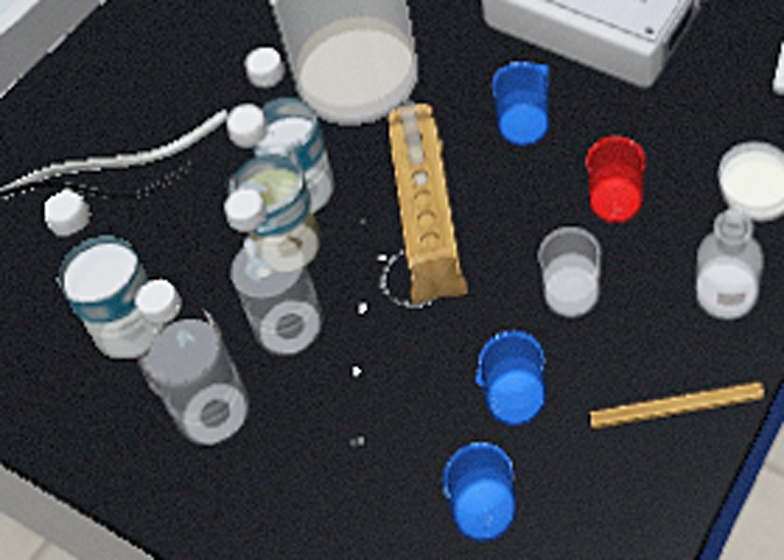

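Tube is in the rack at top px (227,208); the clear beaker has its spout pointing down-left at (217,277). Holders on the board: small left, beaker middle, small right. No vial is visible so far. I'll compute positions and list upright objects from the depth map, to check for the vial.

```bash
python3 - <<'E'
from h import *
import pickle
t=pickle.load(open('top0.pkl','rb'));P=cloud(t)
f=lambda L,z:onz(t,*np.array(L).T,z)
cb=lambda L:[(290+x/3.4,170+y/3.4) for x,y in L]
ca=lambda L:[(90+x/4,180+y/4) for x,y in L]
S=f(cb([(37,52),(307,50),(315,320),(40,322)]),.1)[:,:2];print('shaker',S.round(4).tolist(),S.mean(0),[np.linalg.norm(S[i]-S[i-1]) for i in range(4)])
print([np.degrees(np.arctan2(*(S[i]-S[i-1])[::-1])).round(1) for i in range(4)])
B=f(cb([(444,127),(732,347),(670,434),(380,213)]),.02)[:,:2];print('board',B.round(4).tolist(),B.mean(0),[np.degrees(np.arctan2(*(B[i]-B[i-1])[::-1])).round(1) for i in range(4)],[np.linalg.norm(B[i]-B[i-1]).round(3) for i in range(4)])
for n,u in(('L',(469,201)),('M',(567,277)),('R',(661,351))):
    x,y=cb([u])[0];x,y=int(x),int(y);w=P[y-4:y+5,x-4:x+5,2];print(n,f(cb([u]),.06)[0].round(4),'z',w.round(3).max(),np.median(w).round(3))
print('beaker base',f(ca([(524,390)]),0),'rim',f(ca([(500,390)]),.07),'spout',f(ca([(491,436)]),.07))
print('rack top corners',f(ca([(597,52),(640,105),(455,250),(405,212)]),.072))
print('tube',f(ca([(540,103)]),.135),f(ca([(560,122)]),.06))
# objects: components above bench
m=((P[...,2]>.03)&(P[...,2]<.3)&(t[1]>0)&(P[...,0]>.2)).astype(np.uint8)
n,l,st,ce=cv2.connectedComponentsWithStats(m)
for k in range(1,n):
    if st[k,4]>12: q=P[l==k];print(st[k],np.median(q,0).round(3),q[:,2].max().round(3))
b=cv2.resize(t[0][110:350,380:640],None,fx=2.4,fy=2.4,interpolation=cv2.INTER_CUBIC);cv2.imwrite('pics/crop_d.png',b)
E
```

```text
shaker [[0.6704, 0.1461], [0.6761, -0.065], [0.4649, -0.0716], [0.4602, 0.1397]] [0.56788177 0.03729532] [np.float64(0.2103705513001123), np.float64(0.21123624978494404), np.float64(0.21132102604105815), np.float64(0.21134418779014627)]
[np.float64(1.8), np.float64(-88.5), np.float64(-178.2), np.float64(91.3)]
board [[0.6309, -0.191], [0.4509, -0.4319], [0.3786, -0.378], [0.5578, -0.137]] [ 0.50456162 -0.28446493] [np.float64(-36.4), np.float64(-126.8), np.float64(143.3), np.float64(53.4)] [np.float64(0.091), np.float64(0.301), np.float64(0.09), np.float64(0.3)]
L [ 0.5641 -0.2017  0.06  ] z 1.301 0.053
M [ 0.5041 -0.2808  0.06  ] z 0.032 0.027
R [ 0.4457 -0.3567  0.06  ] z 0.053 0.028
beaker base [[0.42473083 0.36920433 0.        ]] rim [[0.42362699 0.3708389  0.07      ]] spout [[0.39307507 0.3757476  0.07      ]]
rack top corners [[0.65242874 0.31345676 0.072     ]
 [0.6166101  0.28319117 0.072     ]
 [0.51643694 0.40403465 0.072     ]
 [0.54145976 0.43873666 0.072     ]]
tube [[0.60624093 0.33797976 0.135     ]] [[0.60604155 0.33902466 0.06      ]]
[80 80  6 12 52] [0.886 0.687 0
[... 610 characters left out ...]
0.074
[268 222   6   9  17] [0.569 0.229 0.031] 0.034
[421 224  13  11  93] [ 0.566 -0.201  0.058] 0.072
[443 240  26  24 214] [ 0.505 -0.282  0.05 ] 0.065
[244 263  24  21 194] [0.436 0.268 0.047] 0.072
[206 267  23  23 235] [0.425 0.374 0.048] 0.073
[477 267  15  13  91] [ 0.447 -0.364  0.046] 0.053
[164 270  24  20 270] [0.418 0.485 0.045] 0.073
[128 279  26  20 300] [0.391 0.581 0.049] 0.074
[ 509  295   56   53 1149] [ 0.318 -0.53   0.072] 0.089
[399 301  31  27 323] [ 0.335 -0.174  0.07 ] 0.095
[271 303  24  27 198] [0.323 0.19  0.031] 0.038
[460 309  16  18 206] [ 0.324 -0.316  0.039] 0.049
[230 313  24  22 401] [0.306 0.294 0.074] 0.143
[292 314   6   7  18] [0.32  0.16  0.031] 0.036
```

View pics/crop_d.png

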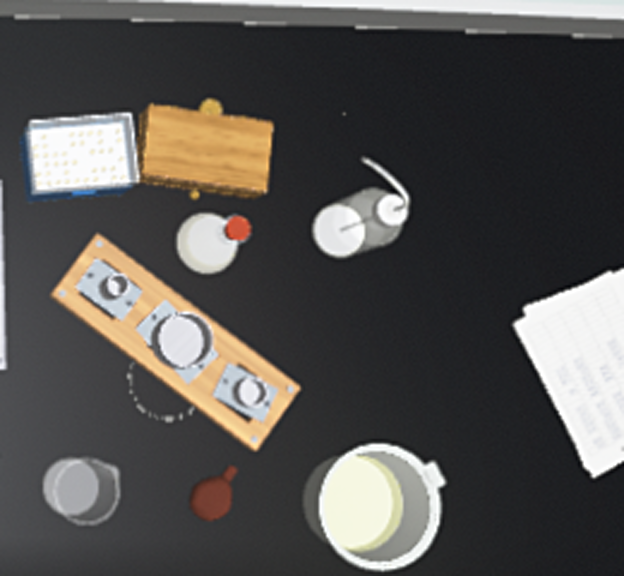

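Besides the clear beaker and the tube nothing on the bench is vial-sized; the brown item at crop (212,497) is a rubber bulb, so the vial is absent. The left holder's rim is 70 mm high (tube), the right one's 53 mm (vial), and the beaker's is in the middle. I'll move over the board.

Request:
carry_out --deltas '[[93,[0,0,-60],0],[93,[400,-310,-60],-100],[93,[400,-310,-60],-100],[93,[400,-310,-60],-100],[93,[400,-310,-60],-100],[93,[400,-310,-60],-100],[93,[400,-310,-60],-100],[93,[400,-310,-60],-100],[93,[400,-310,-60],-100],[93,[400,-310,-60],-100],[93,[400,-310,-60],-100],[93,[400,-310,-60],-100]]'

```text
clock: 1.3
eef_pos: [0.5039, -0.2795, 0.2787]
eef_rot: [0.562, 0.827, 0.002, -0.0]
contact_force: [-0.2, -0.5, 0.2]
finger_gap: 0.093
```

Request:
carry_out --deltas '[[93,[0,0,0],-30],[93,[0,0,0],-30],[93,[0,0,0],-30],[93,[0,0,0],-30],[93,[0,0,0],-30]]'

```text
clock: 1.8
eef_pos: [0.5035, -0.2796, 0.2783]
eef_rot: [0.328, 0.945, 0.002, -0.0]
contact_force: [0.4, 0.8, 0.1]
finger_gap: 0.0931
```

```bash
python3 - <<'E'
from h import *
import pickle
s=state();print(s['clock'],s['eef_pos'],yaw(),s['q'].round(2),s['contact_force'].round(1))
c=cam('wrist');pickle.dump(c,open('w1.pkl','wb'));cv2.imwrite('pics/w1.png',c[0])
E
```

```text
1.8 [ 0.50354787 -0.27958864  0.27830844] (np.float64(141.69130712253036), np.float64(-0.9999901793256414)) [ 0.87  0.42 -0.65  1.85  0.3   0.97  1.  ] [0.4 0.8 0.1]
```

View pics/w1.png

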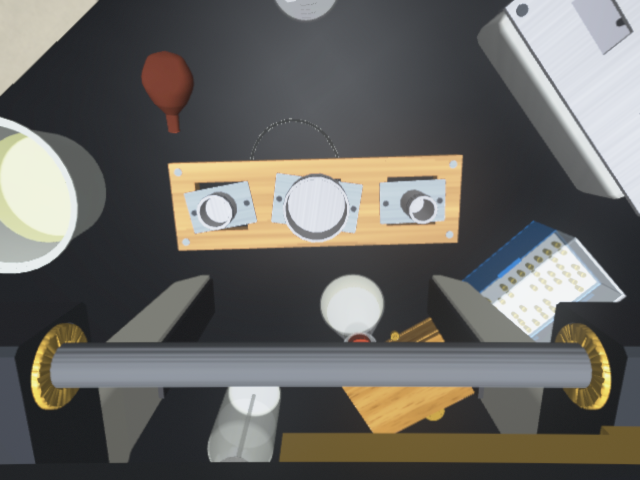

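The wrist picture shows the board: vial holder at (215,210), beaker holder at (317,207), tube holder at (415,205). I'll enlarge it for corners.

```bash
python3 - <<'E'
from h import *
import pickle
c=pickle.load(open('w1.pkl','rb'))
a=cv2.resize(c[0][150:255,170:470],None,fx=2.66,fy=2.66,interpolation=cv2.INTER_CUBIC)
b=cv2.resize(c[0][165:245,170:270],None,fx=4,fy=4,interpolation=cv2.INTER_CUBIC)
d=cv2.resize(c[0][165:245,370:470],None,fx=4,fy=4,interpolation=cv2.INTER_CUBIC)
o=np.zeros((600,800,3),np.uint8);o[:a.shape[0],:a.shape[1]]=a;o[280:600,:400]=b;o[280:600,400:]=d;cv2.imwrite('pics/w1c.png',o)
E
```

```text
(no output)
```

View pics/w1c.png

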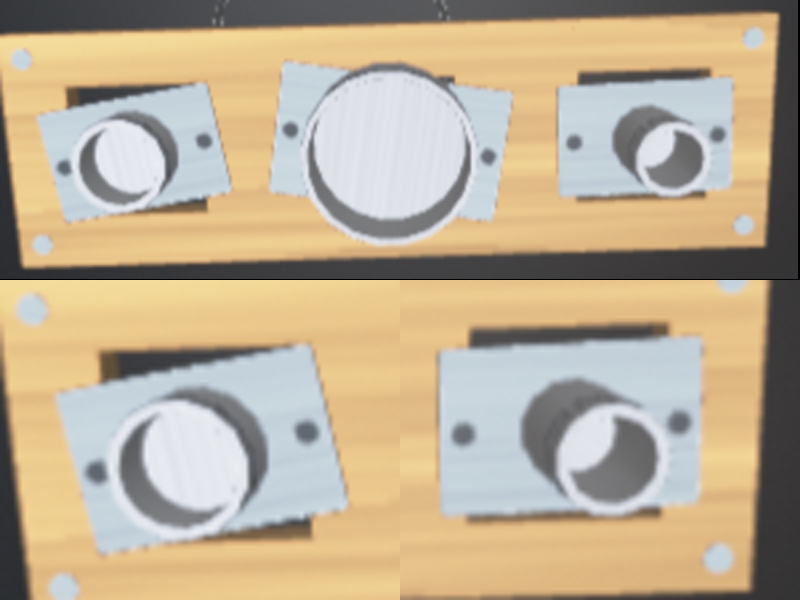

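```bash
python3 - <<'E'
from h import *
import pickle
c=pickle.load(open('w1.pkl','rb'))
A=lambda L:np.array([(170+x/2.66,150+y/2.66) for x,y in L]).T
B=lambda L:np.array([(170+x/4,165+(y-280)/4) for x,y in L]).T
D=lambda L:np.array([(370+(x-400)/4,165+(y-280)/4) for x,y in L]).T
for n,f,pl,rim,zr in(('vial',B,[(57,393),(312,344),(348,507),(103,553)],(179,468),.05),('beaker',A,[(283,60),(513,93),(494,221),(270,191)],(389,158),.06),('tube',D,[(440,350),(702,337),(700,502),(440,516)],(613,458),.069)):
    p=onz(c,*f(pl),.024)[:,:2];r=onz(c,*f([rim]),zr)[0,:2]
    e=(p[1]+p[2]-p[0]-p[3]);g=(p[2]+p[3]-p[0]-p[1]);print(n,'plate c',p.mean(0).round(4),'rim c',r.round(4),'yaw',np.degrees(np.arctan2(e[1],e[0])).round(1),np.degrees(np.arctan2(g[1],g[0])).round(1)+90,np.linalg.norm(e)/2,np.linalg.norm(g)/2)
b=onz(c,*A([(0,38),(778,13),(766,245),(22,267)]),.02)[:,:2];print(b.mean(0))
s=onz(c,[595-6],[4],.1);print(s)
E
```

```text
vial plate c [ 0.4449 -0.3636] rim c [ 0.4445 -0.3636] yaw 62.5 62.4 0.06692587124594686 0.043416729079055284
beaker plate c [ 0.5032 -0.2827] rim c [ 0.5028 -0.2827] yaw 43.7 44.6 0.08975602511776871 0.05165571775936912
tube plate c [ 0.5637 -0.2034] rim c [ 0.5636 -0.2032] yaw 54.7 54.6 0.06772724840748748 0.043534073481106286
[ 0.50448147 -0.28338705]
[[ 0.50180366 -0.01900601  0.1       ]]
```

Request:
carry_out --deltas '[[60,[0,50,50],-3],[60,[0,97,100],-3],[60,[0,97,150],-3],[60,[0,97,190],-3],[60,[0,97,220],-3],[60,[0,97,238],-3],[60,[0,97,247],-3],[60,[0,97,247],-3],[60,[0,97,247],-3]]' --force 40

```text
clock: 2.75
eef_pos: [0.5651, -0.2029, 0.033]
eef_rot: [0.305, 0.952, 0.002, 0.001]
contact_force: [0.3, -0.5, 1.0]
finger_gap: 0.0603
```

```bash
python3 - <<'E'
from h import *
import pickle
s=state();print(s['clock'],s['eef_pos'],yaw(),s['q'].round(2),s['contact_force'].round(1),totool([.5637,-.2034,.031]))
E
```

```text
2.75 [ 0.56507351 -0.20293107  0.03296898] (np.float64(144.4414526220119), np.float64(-0.9999896029541091)) [ 0.55  0.74 -0.44  2.    0.6   0.53  0.62] [ 0.3 -0.5  1. ] [ 0.8 -1.2  2. ]
```

Request:
carry_out --deltas '[[10,[0,0,0],0],[10,[0,0,0],0],[10,[0,0,0],0],[10,[0,0,0],0],[10,[0,0,-10],0],[10,[0,0,-30],0],[10,[0,0,-60],0],[10,[0,0,-100],0],[10,[20,40,-140],8],[10,[20,40,-140],8]]' --force 40

```text
clock: 3.75
eef_pos: [0.574, -0.1555, 0.1779]
eef_rot: [0.372, 0.928, 0.004, 0.004]
contact_force: [0.9, 0.7, -1.6]
finger_gap: 0.0262
```

```bash
python3 - <<'E'
from h import *
s=state();print(s['clock'],s['eef_pos'],yaw(),s['finger_gap'],s['contact_force'].round(1),totool([.6186,.0907,.22]))
E
```

```text
3.75 [ 0.57401387 -0.15545128  0.17788791] (np.float64(136.35576730486787), np.float64(-0.9999441300523907)) 0.026216941873643932 [ 0.9  0.7 -1.6] [137.5 209.3 -40.6]
```

Request:
carry_out --deltas '[[10,[25,40,-40],8],[10,[50,80,-42],16],[10,[77,120,-42],24],[10,[107,160,-42],32],[10,[137,209,-42],40],[10,[137,209,-42],45],[10,[137,209,-42],45],[10,[137,209,-42],45],[10,[137,209,-42],45]]'

```text
clock: 4.65
eef_pos: [0.6183, 0.0882, 0.2212]
eef_rot: [0.699, 0.715, 0.004, 0.002]
contact_force: [0.4, 0.5, -1.9]
finger_gap: 0.0258
```

```bash
python3 - <<'E'
from h import *
import pickle
s=state();print(s['clock'],s['eef_pos'],yaw(),s['finger_gap'],s['contact_force'].round(1))
c=cam('wrist');pickle.dump(c,open('w2.pkl','wb'));cv2.imwrite('pics/w2.png',c[0])
E
```

```text
4.65 [0.61834463 0.08815062 0.22123735] (np.float64(91.34961046585511), np.float64(-0.9999560755512519)) 0.025765354559653227 [ 0.4  0.5 -1.9]
```

View pics/w2.png

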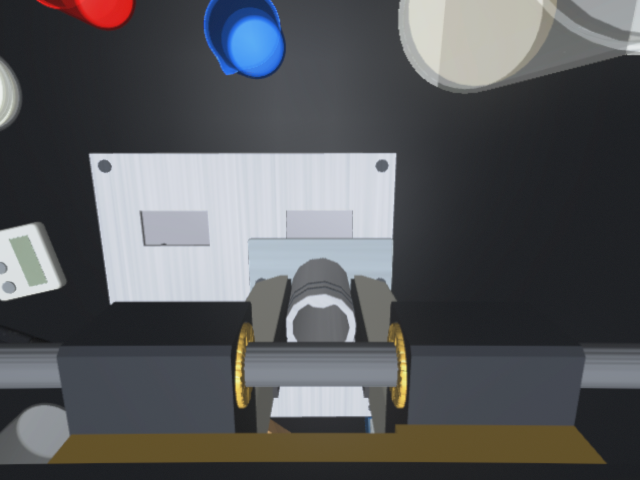

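Two +y-side slots are seen at (141..209, 210..245) and (286..353, 210..), with platform corners at (89,153) and (396,153). The held plate's edge runs from (248,238) to (392,238), and the rim centre is near (321,324).

```bash
python3 - <<'E'
from h import *
import pickle
c=pickle.load(open('w2.pkl','rb'));g=cv2.cvtColor(c[0],cv2.COLOR_BGR2GRAY)
pts=np.float32([(89,153),(396,153),(141,210),(209,209),(210,245),(144,246),(286,210),(353,209),(248,238),(392,238)]).reshape(-1,1,2)
q=cv2.cornerSubPix(g,pts.copy(),(4,4),(-1,-1),(3,30,.01)).reshape(-1,2);print(q.round(1).tolist())
w=onz(c,q[:8,0],q[:8,1],.1)[:,:2];print(w.round(4).tolist())
sl=w[2:6].mean(0);e=w[1]-w[0];a=np.arctan2(e[1],e[0]);u=np.array([np.cos(a),np.sin(a)]);v=np.array([-u[1],u[0]])
print('yaw',np.degrees(a),np.linalg.norm(e),'slot nearleft',sl,'-> far',sl+.104*u,'from corner',(w[0]+w[1])/2+.052*u-.053*v,'from top edge',(w[6]+w[7])/2-.013*v)
p=onz(c,q[8:,0],q[8:,1],.2122)[:,:2];d=p[1]-p[0];print('plate',p,np.degrees(np.arctan2(d[1],d[0])),np.linalg.norm(d),p.mean(0)-.022*np.array([-d[1],d[0]])/np.linalg.norm(d))
print('rim',onz(c,[321.],[324.],.257))
E
```

```text
[[88.4000015258789, 153.3000030517578], [395.79998779296875, 152.60000610351562], [139.60000610351562, 209.89999389648438], [206.6999969482422, 210.5], [209.60000610351562, 245.5], [143.8000030517578, 245.6999969482422], [285.5, 209.6999969482422], [352.6000061035156, 209.89999389648438], [247.1999969482422, 239.1999969482422], [392.1000061035156, 237.39999389648438]]
[[0.4582, 0.14], [0.6692, 0.1457], [0.4895, 0.1014], [0.5369, 0.1021], [0.5378, 0.0761], [0.4903, 0.0749], [0.593, 0.1039], [0.6411, 0.1049]]
yaw 1.5646582298603033 0.21113065179386895 slot nearleft [0.51360999 0.08864156] -> far [0.61757121 0.09148129] from corner [0.61715061 0.09127697] from top edge [0.61743562 0.09142261]
plate [[0.58443715 0.11113632]
 [0.64897345 0.1134261 ]] 2.0320255230897972 0.06457691350239707 [0.61748538 0.09029504]
rim [[0.61735722 0.09278861 0.257     ]]
```

```bash
python3 - <<'E'
from h import *
import pickle
c=pickle.load(open('w2.pkl','rb'));P=cloud(c)
for n,(x0,x1,y0,y1) in dict(plateL=(255,290,242,262),plateR=(350,385,242,262),plat=(220,270,170,200),rimL=(288,293,315,325)).items():
    q=P[y0:y1,x0:x1].reshape(-1,3);print(n,np.median(q,0).round(4),q[:,2].std().round(4))
pts=np.array([(247.2,239.2),(392.1,237.4)]).T
for z in(.2,.204,.208):
    p=onz(c,*pts,z)[:,:2];d=p[1]-p[0];print(z,np.linalg.norm(d),p.mean(0)-.022*np.array([-d[1],d[0]])/np.linalg.norm(d))
E
```

```text
plateL [0.5947 0.1036 0.2054] 0.0069
plateR [0.639  0.1048 0.2057] 0.012
plat [0.5645 0.1215 0.1011] 0.0196
rimL [0.6061 0.0914 0.2506] 0.0005
0.2 0.06901467688618437 [0.6176192  0.08714614]
0.204 0.06755121845214943 [0.61757164 0.08817809]
0.208 0.06608776001811459 [0.61752408 0.08921004]
```

The holder slipped about 8 mm lower in the grip. I'll tighten it, shift +3 mm in y and lower.

Request:
carry_out --deltas '[[5,[3,0,0],0],[5,[3,0,30],0],[5,[3,0,60],0],[5,[3,0,74],0],[5,[3,0,74],0]]' --force 60

```text
clock: 5.2
eef_pos: [0.618, 0.0904, 0.1455]
eef_rot: [0.699, 0.715, 0.003, 0.001]
contact_force: [-0.3, -0.2, -0.7]
finger_gap: 0.0254
```

Request:
carry_out --deltas '[[5,[0,0,5],0],[5,[0,0,9],0],[5,[0,0,13],0],[5,[0,0,17],0],[5,[0,0,20],0],[5,[0,0,20],0]]'

```text
clock: 5.8
eef_pos: [0.6179, 0.0904, 0.1252]
eef_rot: [0.699, 0.715, 0.003, 0.001]
contact_force: [0.4, -0.1, -1.1]
finger_gap: 0.0254
```

```bash
python3 - <<'E'
from h import *
import pickle
s=state();print(s['clock'],s['eef_pos'],yaw(),s['finger_gap'],s['contact_force'].round(1),s['wrist_torque'].round(2))
c=cam('wrist');pickle.dump(c,open('w3.pkl','wb'));P=cloud(c)
z=np.nanmedian(P[:,:,2][250:265,265:285]);print(z)
cv2.imwrite('pics/w3.png',c[0])
E
```

```text
5.8 [0.61791912 0.09039372 0.12520588] (np.float64(91.27695793338492), np.float64(-0.9999843645390631)) 0.025382265738060968 [ 0.4 -0.1 -1.1] [-0.03 -0.14  0.03]
0.10955099628297059
```

Request:
carry_out --deltas '[[5,[0,0,2],0],[5,[0,0,4],0],[5,[0,0,5],0],[5,[0,0,6],0]]'

```text
clock: 6.25
eef_pos: [0.6182, 0.0905, 0.1207]
eef_rot: [0.699, 0.715, 0.003, 0.001]
contact_force: [-5.4, -1.1, 22.5]
finger_gap: 0.0252
```

```bash
python3 - <<'E'
from h import *
import pickle
s=state();print(s['clock'],s['eef_pos'],yaw(),s['finger_gap'],s['contact_force'].round(1),s['wrist_torque'].round(2))
c=cam('wrist');cv2.imwrite('pics/w3.png',c[0])
E
```

```text
6.25 [0.61820305 0.09051656 0.12065526] (np.float64(91.26543829283447), np.float64(-0.9999813237324163)) 0.02515299049174606 [-5.4 -1.1 22.5] [-0.45  1.72 -0.  ]
```

View pics/w3.png

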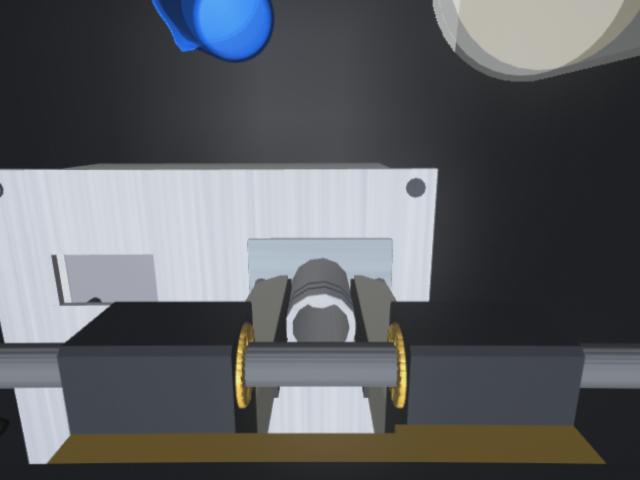

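The plate lies flat on the platform at (320,250), with a contact reaction of 22 N at the expected height. Now the quarter turn clockwise.

Request:
carry_out --deltas '[[5,[0,0,-1],8],[5,[0,0,-1],16],[5,[0,0,-1],24],[5,[0,0,-1],32],[5,[0,0,-1],40],[5,[0,0,-1],48],[5,[0,0,-1],56],[5,[0,0,-1],64],[5,[0,0,-1],72],[5,[0,0,-1],80],[5,[0,0,-1],86],[5,[0,0,-1],86]]'

```text
clock: 7.5
eef_pos: [0.6181, 0.0909, 0.1217]
eef_rot: [0.999, 0.045, 0.003, -0.001]
contact_force: [-0.3, 0.1, -1.2]
finger_gap: 0.0254
```

```bash
python3 - <<'E'
from h import *
s=state();print(s['clock'],s['eef_pos'],yaw(),s['q'].round(2),s['finger_gap'],s['contact_force'].round(1),s['wrist_torque'].round(2))
E
```

```text
7.5 [0.6181264  0.09088239 0.1216747 ] (np.float64(5.214431172696731), np.float64(-0.9999811001069165)) [-0.31  0.6   0.11  1.93 -0.11  0.62 -1.61] 0.025401710834808737 [-0.3  0.1 -1.2] [0.05 0.02 0.02]
```

Request:
carry_out --deltas '[[5,[0,0,0],3],[5,[0,0,0],6],[5,[0,0,0],9],[5,[0,0,0],10],[5,[0,0,0],10]]'

```text
clock: 8.0
eef_pos: [0.6192, 0.0906, 0.1219]
eef_rot: [0.999, -0.04, 0.004, -0.001]
contact_force: [5.5, -2.8, -2.5]
finger_gap: 0.0255
```

```bash
python3 - <<'E'
from h import *
s=state();print(s['clock'],s['eef_pos'],yaw(),s['q'].round(2),s['finger_gap'],s['contact_force'].round(1),s['wrist_torque'].round(2))
E
```

```text
8.0 [0.61917745 0.09057674 0.12187334] (np.float64(-4.6197380478915155), np.float64(-0.9999682333505591)) [-0.34  0.6   0.16  1.93 -0.16  0.62 -1.73] 0.025541663139972973 [ 5.5 -2.8 -2.5] [-0.58 -1.25  0.41]
```

Request:
carry_out --deltas '[[5,[0,0,2],0],[5,[0,0,2],0],[45,[0,0,1],0],[45,[0,0,1],0],[45,[0,0,1],0],[45,[0,0,-20],0],[45,[0,0,-60],0],[45,[0,0,-100],0],[45,[0,0,-100],0],[45,[0,0,-100],0]]'

```text
clock: 9.0
eef_pos: [0.6185, 0.0906, 0.2226]
eef_rot: [0.999, -0.04, 0.005, -0.001]
contact_force: [0.3, -0.3, -0.3]
finger_gap: 0.0447
```

```bash
python3 - <<'E'
from h import *
import pickle
s=state();print(s['clock'],s['eef_pos'],yaw(),s['finger_gap'],s['contact_force'].round(1))
c=cam('wrist');pickle.dump(c,open('w4.pkl','wb'));cv2.imwrite('pics/w4.png',c[0])
print(totool([.4449,-.3636,.26]))
E
```

```text
9.0 [0.61845686 0.09061044 0.22255484] (np.float64(-4.5966433594523455), np.float64(-0.9999556912560847)) 0.044696648135019154 [ 0.3 -0.3 -0.3]
[-135.8  466.4  -40.6]
```

View pics/w4.png

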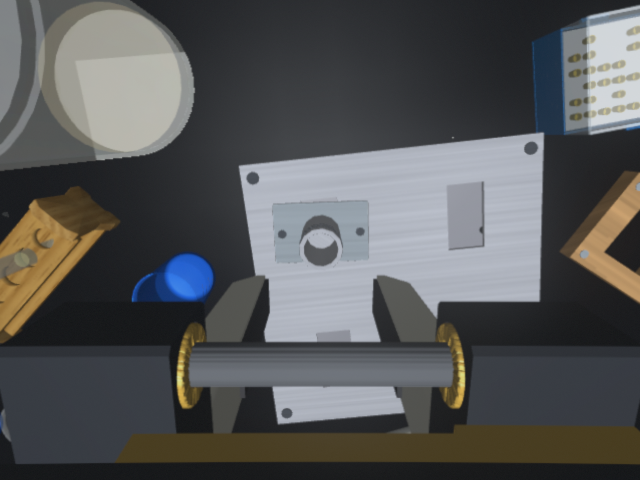

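The tube holder lies turned across its slot at (320,232), flat. The far-right slot is at (447..484, 181..250). On to the vial holder.

Request:
carry_out --deltas '[[65,[-12,39,-40],-8],[65,[-24,78,-40],-16],[65,[-36,117,-40],-24],[65,[-48,156,-40],-32],[65,[-60,195,-40],-40],[65,[-72,234,-40],-48],[65,[-84,273,-40],-56],[65,[-96,312,-40],-64],[65,[-108,351,-40],-72],[65,[-120,400,-40],-80],[65,[-136,440,-40],-88],[65,[-136,466,-40],-96]]'

```text
clock: 10.25
eef_pos: [0.441, -0.3659, 0.2576]
eef_rot: [0.698, 0.716, 0.002, 0.0]
contact_force: [0.7, -0.2, 0.1]
finger_gap: 0.0656
```

Request:
carry_out --deltas '[[65,[0,0,0],-8],[65,[0,0,0],-16],[65,[0,0,0],-24],[65,[0,0,0],-32],[65,[0,0,0],-40],[65,[0,0,0],-48],[65,[0,0,0],-56],[65,[0,0,0],-61],[65,[0,0,0],-61],[65,[0,0,0],-61]]'

```text
clock: 11.25
eef_pos: [0.4405, -0.3656, 0.2564]
eef_rot: [0.239, 0.971, 0.003, 0.0]
contact_force: [0.4, -0.6, 0.0]
finger_gap: 0.065
```

```bash
python3 - <<'E'
from h import *
import pickle
s=state();print(s['clock'],s['eef_pos'],yaw(),s['q'].round(2),s['contact_force'].round(1),totool([.4449,-.3636,.029]))
c=pickle.load(open('w4.pkl','rb'));g=cv2.cvtColor(c[0],cv2.COLOR_BGR2GRAY)
pts=np.float32([(240,165),(543,133),(447,184),(482,181),(484,248),(448,250)]).reshape(-1,1,2)
q=cv2.cornerSubPix(g,pts.copy(),(4,4),(-1,-1),(3,30,.01)).reshape(-1,2);print(q.round(1).tolist())
w=onz(c,q[:,0],q[:,1],.1)[:,:2];e=w[0]-w[1];a=np.arctan2(e[1],e[0])-np.pi/2;u=np.array([np.cos(a),np.sin(a)]);v=np.array([-u[1],u[0]])
print('yaw',np.degrees(a),np.linalg.norm(e),'slot',w[2:].mean(0),'corner est',w[1]-.053*u+.053*v)
E
```

```text
11.25 [ 0.44049533 -0.36562949  0.2564374 ] (np.float64(152.3619998585255), np.float64(-0.9999863392924899)) [ 0.88  0.4  -0.39  1.89  0.18  0.88  1.49] [ 0.4 -0.6  0. ] [ -3.1   2.7 227.5]
[[238.39999389648438, 165.39999389648438], [543.4000244140625, 132.0], [446.6000061035156, 184.8000030517578], [482.79998779296875, 180.5], [483.6000061035156, 246.3000030517578], [448.0, 249.8000030517578]]
yaw 1.496967708840833 0.2108975596041357 slot [ 0.62013032 -0.01254133] corner est [ 0.62004588 -0.01337194]
```

Request:
carry_out --deltas '[[65,[-3,3,50],0],[65,[-3,3,100],0],[65,[-3,3,150],0],[65,[-3,3,190],0],[65,[-3,3,210],0],[65,[-3,3,222],0],[65,[-3,3,227],0],[65,[-3,3,227],0],[65,[-3,3,227],0]]' --force 60

```text
clock: 12.15
eef_pos: [0.4455, -0.3637, 0.0305]
eef_rot: [0.239, 0.971, 0.002, 0.001]
contact_force: [1.2, -0.6, 0.4]
finger_gap: 0.0648
```

Request:
carry_out --deltas '[[10,[0,0,0],0],[10,[0,0,0],0],[10,[0,0,0],0],[10,[0,0,0],0],[10,[0,0,-5],0],[10,[0,0,-15],0],[10,[0,0,-30],0],[10,[0,0,-60],0],[10,[0,0,-100],0],[10,[0,0,-150],0],[10,[0,0,-190],0],[10,[0,0,-190],0]]'

```text
clock: 13.35
eef_pos: [0.447, -0.3657, 0.2267]
eef_rot: [0.239, 0.971, 0.0, 0.005]
contact_force: [0.4, 0.3, -1.6]
finger_gap: 0.0332
```

```bash
python3 - <<'E'
from h import *
s=state();print(s['clock'],s['eef_pos'],yaw(),s['finger_gap'],s['contact_force'].round(1),totool([.6202,-.0126,.22]))
E
```

```text
13.35 [ 0.44702951 -0.36566228  0.22665048] (np.float64(152.30923388631385), np.float64(-0.9999428074217523)) 0.03322064279864041 [ 0.4  0.3 -1.6] [ 10.8 393.1   7.9]
```

Request:
carry_out --deltas '[[5,[1,30,5],5],[5,[3,65,5],11],[5,[4,105,5],18],[5,[5,145,5],25],[5,[6,185,5],32],[5,[7,225,5],39],[5,[8,265,5],46],[5,[9,305,5],53],[5,[10,345,5],58],[5,[10,375,5],60.5],[5,[10,393,5],60.5],[5,[10,393,5],60.5]]'

```text
clock: 14.55
eef_pos: [0.6212, -0.0102, 0.2224]
eef_rot: [0.694, 0.72, 0.003, 0.004]
contact_force: [0.2, 0.5, -0.9]
finger_gap: 0.0333
```

Request:
carry_out --deltas '[[5,[0,0,0],0],[5,[0,0,0],0]]'

```text
clock: 14.75
eef_pos: [0.6205, -0.0119, 0.2223]
eef_rot: [0.694, 0.72, 0.003, 0.004]
contact_force: [-1.2, -1.1, -1.1]
finger_gap: 0.0332
```

```bash
python3 - <<'E'
from h import *
import pickle
s=state();print(s['clock'],s['eef_pos'],yaw(),s['finger_gap'],s['contact_force'].round(1))
c=cam('wrist');pickle.dump(c,open('w5.pkl','wb'));P=cloud(c)
for x0,x1,y0,y1 in((255,285,242,262),(355,385,242,262)):print(np.median(P[y0:y1,x0:x1].reshape(-1,3),0).round(4))
o=np.zeros((480,800,3),np.uint8);o[:,:]=cv2.resize(c[0][150:360,145:495],(800,480),interpolation=cv2.INTER_CUBIC);cv2.imwrite('pics/w5.png',o)
E
```

```text
14.75 [ 0.62048206 -0.011917    0.22225756] (np.float64(92.05620918196531), np.float64(-0.9999559134684843)) 0.03319436741582708 [-1.2 -1.1 -1.1]
[0.5965 0.0058 0.2146]
[0.6409 0.0073 0.2148]
```

View pics/w5.png

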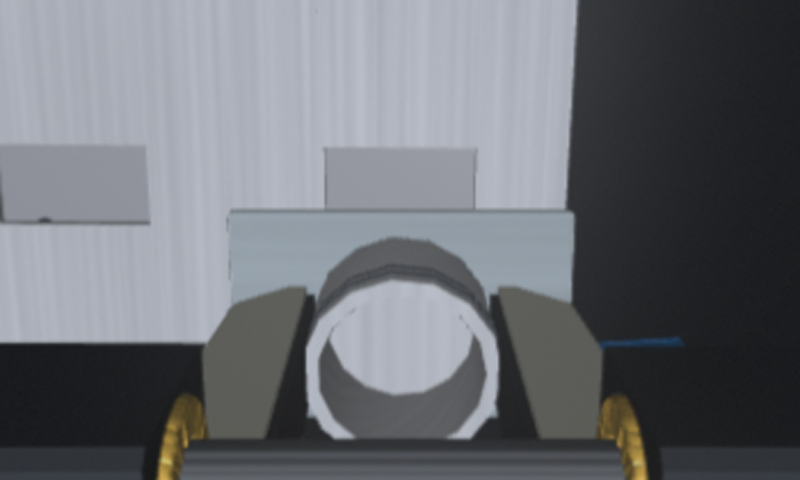

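The held plate's upper edge is at crop (230..573, 211) and the target slot's upper edge at (325..476, 148).

```bash
cat > held.py <<'E'
from h import *
def held(c,plate,slot,zp,L,W,du,dv):
    "plate,slot: full-image pixel pairs of edge corners (left,right) on the +tool-x side"
    g=cv2.cvtColor(c[0],cv2.COLOR_BGR2GRAY)
    q=cv2.cornerSubPix(g,np.float32(plate+slot).reshape(-1,1,2),(3,3),(-1,-1),(3,30,.01)).reshape(-1,2);print(q.round(1).tolist())
    s=onz(c,q[2:,0],q[2:,1],.1)[:,:2];d=s[1]-s[0];n=np.array([-d[1],d[0]])/np.linalg.norm(d);S=s.mean(0)-.013*n
    print('slot',S.round(4),np.linalg.norm(d).round(4))
    for z in zp:
        p=onz(c,q[:2,0],q[:2,1],z)[:,:2];d=p[1]-p[0];n=np.array([-d[1],d[0]])/np.linalg.norm(d);print(z,'len',np.linalg.norm(d).round(4),L,'yaw',np.degrees(np.arctan2(d[1],d[0])).round(2),'centre',(p.mean(0)-W/2*n).round(4))
E
python3 - <<'E'
from held import *
import pickle
c=pickle.load(open('w5.pkl','rb'));f=lambda x,y:(145+x*350/800,150+y*210/480)
held(c,[f(230,211),f(573,211)],[f(325,148),f(476,148)],[.21,.2125,.215],.068,.044,0,0)
E
```

```text
[[245.10000610351562, 241.39999389648438], [395.3999938964844, 242.6999969482422], [285.70001220703125, 213.89999389648438], [353.6000061035156, 214.39999389648438]]
slot [ 0.62   -0.0126] 0.049
0.21 len 0.0683 0.068 yaw 1.42 centre [ 0.6195 -0.0124]
0.2125 len 0.0673 0.068 yaw 1.42 centre [ 0.6195 -0.0117]
0.215 len 0.0664 0.068 yaw 1.42 centre [ 0.6195 -0.0111]
```

Request:
carry_out --deltas '[[5,[-1,0,20],0],[5,[-1,0,55],0],[5,[-1,0,80],0],[5,[-1,0,86],0],[5,[-1,0,90],0],[5,[-1,0,95],0],[5,[-1,0,99],0],[5,[-1,0,103],0],[5,[-1,0,103],0]]'

```text
clock: 15.7
eef_pos: [0.6216, -0.0132, 0.1194]
eef_rot: [0.694, 0.72, 0.003, 0.004]
contact_force: [0.1, -0.9, -1.5]
finger_gap: 0.033
```

Request:
carry_out --deltas '[[5,[0,0,2],0],[5,[0,0,4],0],[5,[0,0,6],0]]'

```text
clock: 16.0
eef_pos: [0.6217, -0.0132, 0.1134]
eef_rot: [0.694, 0.72, 0.003, 0.004]
contact_force: [0.1, -0.1, -1.8]
finger_gap: 0.0332
```

```bash
python3 - <<'E'
from h import *
s=state();print(s['clock'],s['eef_pos'],yaw(),s['finger_gap'],s['contact_force'].round(1),s['wrist_torque'].round(2))
E
```

```text
16.0 [ 0.62173012 -0.0131677   0.11337407] (np.float64(92.0311920592796), np.float64(-0.9999500069069898)) 0.03318252298106777 [ 0.1 -0.1 -1.8] [-0.02 -0.06 -0.03]
```

Request:
carry_out --deltas '[[5,[0,0,1],0],[5,[0,0,2],0],[5,[0,0,3],0],[5,[0,0,3.5],0]]'

```text
clock: 16.4
eef_pos: [0.6218, -0.0132, 0.1125]
eef_rot: [0.695, 0.719, 0.003, 0.004]
contact_force: [-7.3, 0.1, 31.7]
finger_gap: 0.0327
```

```bash
python3 - <<'E'
from h import *
s=state();print(s['clock'],s['eef_pos'],yaw(),s['finger_gap'],s['contact_force'].round(1),s['wrist_torque'].round(2))
E
```

```text
16.4 [ 0.62178238 -0.01316065  0.11249032] (np.float64(92.01871397183994), np.float64(-0.9999420023556298)) 0.03266611046998098 [-7.3  0.1 31.7] [-0.13  2.69 -0.  ]
```

Seated, at the expected height with a 32 N reaction. Turning.

Request:
carry_out --deltas '[[5,[0,0,-0.5],8],[5,[0,0,-0.5],16],[5,[0,0,-0.5],24],[5,[0,0,-0.5],32],[5,[0,0,-0.5],40],[5,[0,0,-0.5],48],[5,[0,0,-0.5],56],[5,[0,0,-0.5],64],[5,[0,0,-0.5],72],[5,[0,0,-0.5],80],[5,[0,0,-0.5],86],[5,[0,0,-0.5],86]]'

```text
clock: 17.6
eef_pos: [0.6217, -0.0128, 0.1128]
eef_rot: [0.999, 0.052, 0.005, 0.001]
contact_force: [-0.7, -0.5, -0.8]
finger_gap: 0.033
```

Request:
carry_out --deltas '[[5,[0,0,0],3],[5,[0,0,0],6],[5,[0,0,0],9],[5,[0,0,0],10.5],[5,[0,0,0],10.5]]'

```text
clock: 18.1
eef_pos: [0.6217, -0.0126, 0.1129]
eef_rot: [0.999, -0.038, 0.005, 0.001]
contact_force: [0.2, 0.3, -1.1]
finger_gap: 0.0335
```

```bash
python3 - <<'E'
from h import *
s=state();print(s['clock'],s['eef_pos'],yaw(),s['q'].round(2),s['finger_gap'],s['contact_force'].round(1),s['wrist_torque'].round(2))
E
```

```text
18.1 [ 0.62169001 -0.01264199  0.11285254] (np.float64(-4.36503941963501), np.float64(-0.9999454633923064)) [-0.32  0.63  0.37  1.96 -0.38  0.61 -1.35] 0.03346529658399279 [ 0.2  0.3 -1.1] [0.08 0.19 0.42]
```

Request:
carry_out --deltas '[[5,[0,0,1],0],[5,[0,0,1],0],[52,[0,0,0.5],0],[52,[0,0,0.5],0],[52,[0,0,0.5],0],[52,[0,0,-20],0],[52,[0,0,-60],0],[52,[0,0,-110],0],[52,[0,0,-110],0],[52,[0,0,-110],0]]'

```text
clock: 19.1
eef_pos: [0.6211, -0.0123, 0.2239]
eef_rot: [0.999, -0.038, 0.006, 0.001]
contact_force: [-0.3, -0.1, -0.5]
finger_gap: 0.0519
```

```bash
python3 - <<'E'
from h import *
import pickle
s=state();print(s['clock'],s['eef_pos'],yaw(),s['finger_gap'],s['contact_force'].round(1),totool([.5032,-.2827,.26]))
c=cam('wrist');pickle.dump(c,open('w6.pkl','wb'));cv2.imwrite('pics/w6.png',c[0])
E
```

```text
19.1 [ 0.62108273 -0.01227547  0.22389696] (np.float64(-4.339630080725406), np.float64(-0.9999182086492081)) 0.0518940438976738 [-0.3 -0.1 -0.5] [-96.6 278.6 -37.2]
```

Request:
carry_out --deltas '[[85,[-10,30,-37],-8],[85,[-20,60,-37],-16],[85,[-30,90,-37],-24],[85,[-40,120,-37],-32],[85,[-50,150,-37],-40],[85,[-60,180,-37],-48],[85,[-75,210,-37],-56],[85,[-90,240,-37],-64],[85,[-97,279,-37],-72],[85,[-97,279,-37],-80],[85,[-97,279,-37],-88],[85,[-97,279,-37],-96]]'

```text
clock: 20.35
eef_pos: [0.5012, -0.2829, 0.257]
eef_rot: [0.695, 0.719, 0.003, 0.003]
contact_force: [0.4, -0.3, -0.1]
finger_gap: 0.0847
```

Request:
carry_out --deltas '[[85,[0,0,0],-8],[85,[0,0,0],-16],[85,[0,0,0],-24],[85,[0,0,0],-32],[85,[0,0,0],-40],[85,[0,0,0],-42.5],[85,[0,0,0],-42.5],[85,[0,0,0],-42.5]]'

```text
clock: 21.15
eef_pos: [0.5008, -0.2827, 0.2559]
eef_rot: [0.388, 0.922, 0.002, 0.003]
contact_force: [-0.3, 0.1, -0.1]
finger_gap: 0.085
```

```bash
python3 - <<'E'
from h import *
import pickle
s=state();print(s['clock'],s['eef_pos'],yaw(),s['q'].round(2),s['contact_force'].round(1),totool([.5032,-.2827,.030]))
c=cam('wrist');pickle.dump(c,open('w7.pkl','wb'))
g=c[0][150:300];hs=cv2.HoughCircles(cv2.medianBlur(cv2.cvtColor(c[0],cv2.COLOR_BGR2GRAY),3),cv2.HOUGH_GRADIENT,1,60,param1=120,param2=25,minRadius=28,maxRadius=60);print(hs, proj(c,np.array([[.5032,-.2827,.06],[.5032+.032,-.2827,.06]])))
for h in (hs[0] if hs is not None else []):print(h,onz(c,h[0],h[1],.06))
E
```

```text
21.15 [ 0.50076856 -0.28274415  0.25589688] (np.float64(134.35874285739015), np.float64(-0.9999808217397171)) [ 0.51  0.38 -0.12  1.91  0.06  0.86  1.13] [-0.3  0.1 -0.1] [ -0.9   0.6 225.9]
[[[320.5  206.5   29.6 ]
  [371.5  308.5   33.8 ]
  [ 44.5  228.5   58.3 ]
  [574.5  260.5   37.2 ]
  [281.5  413.5   28.35]]] [[321.24123867 213.25328226]
 [346.15370669 237.19578175]]
[320.5 206.5  29.6] [ 0.49839507 -0.27874833  0.06      ]
[371.5 308.5  33.8] [ 0.60294589 -0.31551461  0.06      ]
[ 44.5 228.5  58.3] [ 0.33455771 -0.46734425  0.06      ]
[574.5 260.5  37.2] [ 0.7023872  -0.15060267  0.06      ]
[281.5  413.5   28.35] [ 0.62082263 -0.46120487  0.06      ]
```

Request:
carry_out --deltas '[[85,[-1,0,50],0],[85,[-1,0,100],0],[85,[-1,0,150],0],[85,[-1,0,190],0],[85,[-1,0,210],0],[85,[-1,0,221],0],[85,[-1,0,226],0],[85,[-1,0,226],0],[85,[-1,0,226],0]]' --force 60

```text
clock: 22.1
eef_pos: [0.5037, -0.2836, 0.0313]
eef_rot: [0.388, 0.922, 0.002, 0.004]
contact_force: [-0.6, -0.9, -0.1]
finger_gap: 0.085
```

Request:
carry_out --deltas '[[40,[0,0,0],0],[40,[0,0,0],0],[40,[0,0,0],0],[40,[0,0,0],0],[40,[0,0,-5],0],[40,[0,0,-15],0],[40,[0,0,-30],0],[40,[0,0,-60],0],[40,[0,0,-100],0],[40,[0,0,-150],0],[40,[0,0,-190],0],[40,[0,0,-190],0]]'

```text
clock: 23.3
eef_pos: [0.5043, -0.2847, 0.2274]
eef_rot: [0.388, 0.922, 0.001, 0.008]
contact_force: [0.6, 0.1, -1.6]
finger_gap: 0.062
```

```bash
python3 - <<'E'
from h import *
s=state();print(s['clock'],s['eef_pos'],yaw(),s['finger_gap'],s['contact_force'].round(1),totool([.5136,.0886,.225]))
E
```

```text
23.3 [ 0.50429754 -0.28473358  0.22737796] (np.float64(134.3295748962029), np.float64(-0.9998598763122781)) 0.06195664821095078 [ 0.6  0.1 -1.6] [260.6 267.5   1. ]
```

Request:
carry_out --deltas '[[40,[15,16,0],3],[40,[40,41,0],7],[40,[67,69,0],12],[40,[94,97,0],17],[40,[121,125,0],22],[40,[148,153,0],27],[40,[175,181,0],32],[40,[202,209,0],37],[40,[229,236,0],41],[40,[252,260,0],42.5],[40,[261,268,0],42.5],[40,[261,268,0],42.5]]'

```text
clock: 24.5
eef_pos: [0.513, 0.091, 0.2256]
eef_rot: [0.694, 0.72, 0.004, 0.007]
contact_force: [0.3, -0.2, -2.3]
finger_gap: 0.0622
```

Request:
carry_out --deltas '[[40,[0,0,0],0],[40,[0,0,0],0]]'

```text
clock: 24.7
eef_pos: [0.5127, 0.0893, 0.2255]
eef_rot: [0.695, 0.719, 0.004, 0.007]
contact_force: [0.6, -0.1, -1.8]
finger_gap: 0.0619
```

```bash
python3 - <<'E'
from h import *
import pickle
s=state();print(s['clock'],s['eef_pos'],yaw(),s['finger_gap'],s['contact_force'].round(1))
c=cam('wrist');pickle.dump(c,open('w8.pkl','wb'));P=cloud(c)
o=cv2.resize(c[0][150:360,145:495],(800,480),interpolation=cv2.INTER_CUBIC);cv2.imwrite('pics/w8.png',o)
for x0,x1,y0,y1 in((240,260,238,258),(380,400,238,258)):print(np.median(P[y0:y1,x0:x1].reshape(-1,3),0).round(4))
E
```

```text
24.7 [0.5127375  0.08933207 0.22548977] (np.float64(91.96794409268726), np.float64(-0.9998808733468072)) 0.06191242001760513 [ 0.6 -0.1 -1.8]
[0.48   0.1089 0.2186]
[0.5418 0.111  0.2191]
```

View pics/w8.png

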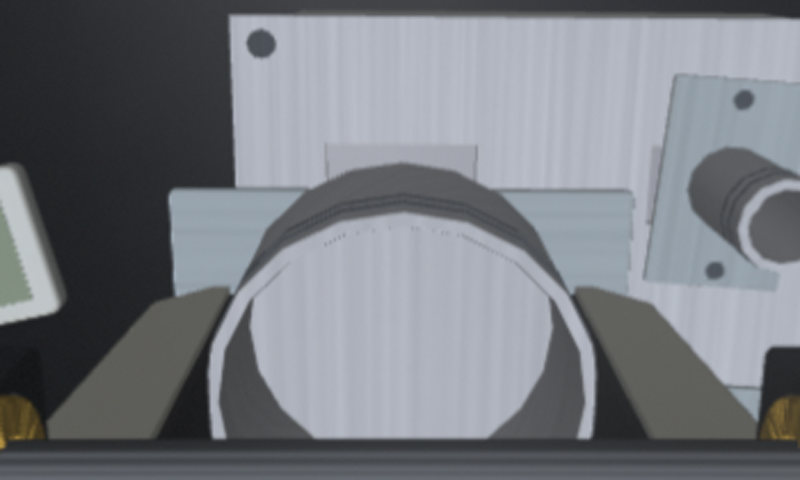

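The beaker holder's plate edge runs from crop (170,190) to (631,190), and the slot edge from (325,144) to (476,146). The tube holder at right is locked.

```bash
python3 - <<'E'
from held import *
import pickle
c=pickle.load(open('w8.pkl','rb'));f=lambda x,y:(145+x*350/800,150+y*210/480)
held(c,[f(170,190),f(631,190)],[f(325,144),f(476,146)],[.212,.2165,.219],.09,.052,0,0)
E
```

```text
[[219.1999969482422, 232.89999389648438], [421.20001220703125, 233.5], [286.6000061035156, 211.39999389648438], [353.5, 212.60000610351562]]
slot [0.5131 0.0892] 0.0487
0.212 len 0.0918 0.09 yaw 1.63 centre [0.5121 0.0886]
0.2165 len 0.0895 0.09 yaw 1.63 centre [0.512  0.0898]
0.219 len 0.0883 0.09 yaw 1.63 centre [0.5119 0.0904]
```

Request:
carry_out --deltas '[[40,[-0.5,1,20],0],[40,[-0.5,1,55],0],[40,[-0.5,1,85],0],[40,[-0.5,1,92],0],[40,[-0.5,1,97],0],[40,[-0.5,1,101],0],[40,[-0.5,1,105],0],[40,[-0.5,1,108],0],[40,[-0.5,1,108],0]]'

```text
clock: 25.65
eef_pos: [0.5157, 0.0884, 0.1178]
eef_rot: [0.695, 0.719, 0.004, 0.007]
contact_force: [-0.1, -0.4, -1.4]
finger_gap: 0.0622
```

Request:
carry_out --deltas '[[40,[0,0,1],0],[40,[0,0,2],0],[40,[0,0,3],0],[40,[0,0,3.5],0]]'

```text
clock: 26.05
eef_pos: [0.5157, 0.0884, 0.1143]
eef_rot: [0.695, 0.719, 0.004, 0.007]
contact_force: [-0.6, 0.1, -1.2]
finger_gap: 0.0621
```

```bash
python3 - <<'E'
from h import *
s=state();print(s['clock'],s['eef_pos'],yaw(),s['finger_gap'],s['contact_force'].round(1),s['wrist_torque'].round(2))
E
```

```text
26.05 [0.51571284 0.08844867 0.11430655] (np.float64(91.94721281140824), np.float64(-0.9998703730870012)) 0.062069088672064135 [-0.6  0.1 -1.2] [-0.02 -0.07 -0.02]
```

Request:
carry_out --deltas '[[40,[0,-0.5,1],0],[40,[0,-0.5,2],0],[40,[0,-0.5,3],0],[40,[0,-0.5,3],0]]'

```text
clock: 26.45
eef_pos: [0.5152, 0.0884, 0.1121]
eef_rot: [0.695, 0.719, 0.004, 0.007]
contact_force: [-1.5, -0.2, 12.8]
finger_gap: 0.0623
```

```bash
python3 - <<'E'
from h import *
s=state();print(s['clock'],s['eef_pos'],yaw(),s['finger_gap'],s['contact_force'].round(1),s['wrist_torque'].round(2))
E
```

```text
26.45 [0.51518647 0.08844565 0.11212393] (np.float64(91.94634496287583), np.float64(-0.9998699800749511)) 0.06228322120044297 [-1.5 -0.2 12.8] [-0.17  1.07  0.02]
```

Request:
carry_out --deltas '[[40,[0,0,0],8],[40,[0,0,0],16],[40,[0,0,0],24],[40,[0,0,0],32],[40,[0,0,0],40],[40,[0,0,0],48],[40,[0,0,0],56],[40,[0,0,0],64],[40,[0,0,0],72],[40,[0,0,0],80],[40,[0,0,0],86],[40,[0,0,0],86]]'

```text
clock: 27.65
eef_pos: [0.5151, 0.0885, 0.1123]
eef_rot: [0.999, 0.051, 0.008, 0.003]
contact_force: [-0.5, -0.7, 3.3]
finger_gap: 0.062
```

Request:
carry_out --deltas '[[40,[0,0,0],3],[40,[0,0,0],6],[40,[0,0,0],8],[40,[0,0,0],9.5],[40,[0,0,0],9.5]]'

```text
clock: 28.15
eef_pos: [0.5147, 0.0888, 0.1122]
eef_rot: [0.999, -0.031, 0.007, 0.002]
contact_force: [-3.2, 1.4, 3.2]
finger_gap: 0.0617
```

```bash
python3 - <<'E'
from h import *
s=state();print(s['clock'],s['eef_pos'],yaw(),s['q'].round(2),s['finger_gap'],s['contact_force'].round(1),s['wrist_torque'].round(2))
E
```

```text
28.15 [0.51466906 0.08884576 0.11224647] (np.float64(-3.5327701806184955), np.float64(-0.9998840530576835)) [-0.61  0.56  0.47  2.19 -0.52  0.49 -1.37] 0.06166144152327263 [-3.2  1.4  3.2] [0.28 0.87 0.29]
```

Request:
carry_out --deltas '[[40,[0,0,0],2],[40,[0,0,0],3],[40,[0,0,0],3]]'

```text
clock: 28.45
eef_pos: [0.5146, 0.0891, 0.1122]
eef_rot: [0.998, -0.056, 0.007, 0.002]
contact_force: [-1.6, 1.3, 4.8]
finger_gap: 0.0616
```

```bash
python3 - <<'E'
from h import *
s=state();print(s['clock'],s['eef_pos'],yaw(),s['finger_gap'],s['contact_force'].round(1),s['wrist_torque'].round(2))
E
```

```text
28.45 [0.51457943 0.08914724 0.11224361] (np.float64(-6.45655024767202), np.float64(-0.9998883272845629)) 0.06155329205363526 [-1.6  1.3  4.8] [0.13 0.81 1.37]
```

Request:
carry_out --deltas '[[78,[0,0,0],0],[78,[0,0,0],0],[78,[0,0,0],0],[78,[0,0,-20],0],[78,[0,0,-60],0],[78,[0,0,-110],0],[78,[0,0,-150],0],[78,[0,0,-150],0],[78,[0,0,-150],0]]'

```text
clock: 29.35
eef_pos: [0.5127, 0.09, 0.2629]
eef_rot: [0.998, -0.056, 0.008, 0.001]
contact_force: [-0.3, 1.3, -0.1]
finger_gap: 0.0777
```

```bash
python3 - <<'E'
from h import *
import pickle
s=state();print(s['clock'],s['eef_pos'],yaw(),s['finger_gap'],s['contact_force'].round(1),totool([.43,.37,.26]))
c=cam('wrist');pickle.dump(c,open('w9.pkl','wb'));cv2.imwrite('pics/w9.png',c[0])
t=cam('top');pickle.dump(t,open('top9.pkl','wb'));cv2.imwrite('pics/top9.png',t[0])
P=cloud(t)
m=((P[...,2]>.03)&(P[...,2]<.3)&(t[1]>0)&(P[...,0]>.2)&(P[...,1]>.2)).astype(np.uint8)
n,l,st,ce=cv2.connectedComponentsWithStats(m)
for k in range(1,n):
    if st[k,4]>40: q=P[l==k];print(st[k],np.median(q,0).round(3),q[:,2].max().round(3))
E
```

```text
29.35 [0.5127126  0.09004734 0.26285661] (np.float64(-6.468506304140641), np.float64(-0.999864265495542)) 0.07769006425338808 [-0.3  1.3 -0.1] [-113.8 -268.9    0.7]
[80 81  6 12 50] [0.886 0.687 0.223] 0.3
[ 84 112 113  23 593] [0.822 0.567 0.161] 0.3
[109 112  27   4  49] [0.886 0.654 0.037] 0.3
[ 228  119   55   67 2677] [0.728 0.252 0.216] 0.248
[118 136  41  36 791] [0.746 0.577 0.1  ] 0.208
[ 169  154   55   42 1364] [0.689 0.424 0.091] 0.21
[ 104  183   76   31 1456] [0.628 0.581 0.109] 0.21
[191 193  59  52 899] [0.585 0.365 0.059] 0.136
[261 217  16  21 129] [0.569 0.237 0.048] 0.073
[207 256  23  22 230] [0.453 0.374 0.05 ] 0.073
[244 263  24  21 157] [0.44  0.269 0.057] 0.072
[164 270  25  20 268] [0.418 0.486 0.046] 0.077
[128 279  26  20 307] [0.389 0.582 0.048] 0.073
[230 313  24  22 404] [0.306 0.294 0.073] 0.143
```

View pics/w9.png

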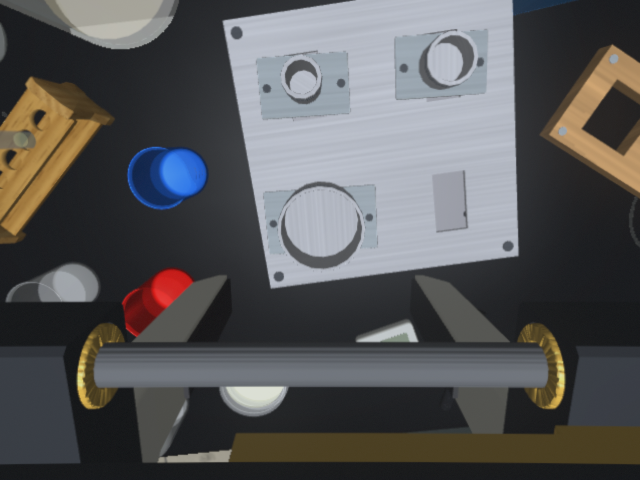

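All three holders lie flat and crosswise; the plates are at (303,86), (441,64) and (320,218). The beaker has been knocked to about (0.453,0.374). I'll check the lock angles numerically and go above the beaker.

Request:
carry_out --deltas '[[78,[-20,-50,0],0],[78,[-38,-100,0],0],[78,[-56,-150,0],0],[78,[-75,-200,0],0],[78,[-99,-250,0],0],[78,[-99,-272,0],0],[78,[-99,-272,0],0],[78,[-99,-272,0],0]]'

```text
clock: 30.25
eef_pos: [0.4434, 0.3713, 0.2574]
eef_rot: [0.998, -0.056, 0.006, 0.003]
contact_force: [0.3, -0.9, -0.1]
finger_gap: 0.078
```

```bash
python3 - <<'E'
from h import *
import pickle
s=state();print(s['clock'],s['eef_pos'],yaw(),s['q'].round(2))
c=cam('wrist');pickle.dump(c,open('w10.pkl','wb'));cv2.imwrite('pics/w10.png',cv2.resize(c[0][100:340,160:480],None,fx=2.5,fy=2.5,interpolation=cv2.INTER_CUBIC))
print(proj(c,np.array([[.453,.374,.0],[.453,.374,.07]])))
w=pickle.load(open('w9.pkl','rb'));g=cv2.cvtColor(w[0],cv2.COLOR_BGR2GRAY)
for n,L in(('tube',[(257,59),(348,52),(350,113),(263,120)]),('vial',[(395,36),(488,29),(485,92),(397,100)]),('beaker',[(264,193),(376,184),(376,246),(271,254)])):
    q=cv2.cornerSubPix(g,np.float32(L).reshape(-1,1,2),(3,3),(-1,-1),(3,30,.01)).reshape(-1,2);p=onz(w,q[:,0],q[:,1],.104)[:,:2];d=p[1]+p[2]-p[0]-p[3];print(n,p.mean(0).round(4),np.degrees(np.arctan2(d[1],d[0])).round(1))
for n,a in(('beaker rim',(320.5,225)),('tube rim',(300.5,77)),('vial rim',(448,58))):
    print(n,onz(w,*a,dict(b=.14,t=.149,v=.13)[n[0]]).round(4))
E
```

```text
30.25 [0.44339388 0.3712802  0.25740601] (np.float64(-6.389097160524113), np.float64(-0.9999067956584086)) [-1.28  0.45  0.7   1.93 -0.35  0.88 -2.09]
[[316.42984772 192.57222661]
 [316.17073618 203.18814692]]
tube [0.6165 0.0923] -92.7
vial [ 0.6203 -0.0107] -92.5
beaker [0.5139 0.0899] -92.7
beaker rim [0.5168 0.0906 0.14  ]
tube rim [0.6173 0.0923 0.149 ]
vial rim [ 0.6206 -0.0087  0.13  ]
```

View pics/w10.png

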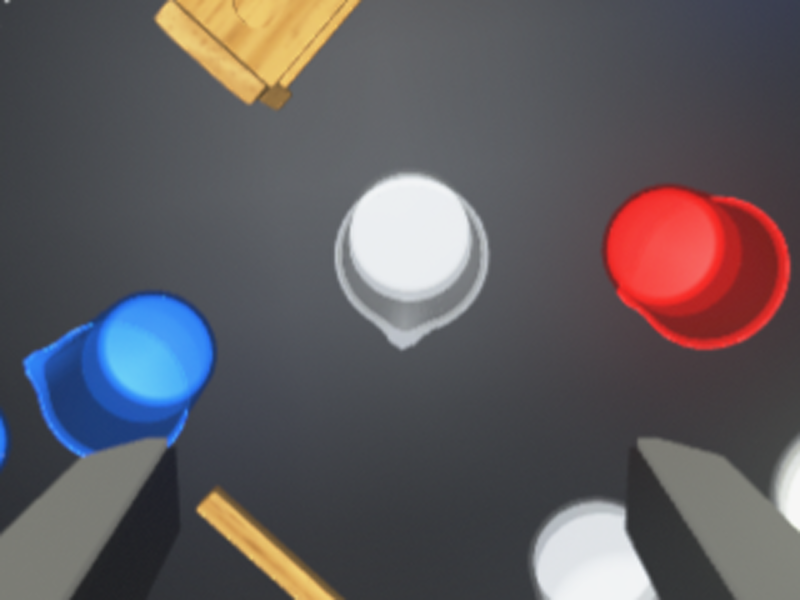

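The clear beaker's base is at crop (410,236), its rim at (412,256), spout at (402,347), straight towards tool -x, so jaws along tool y suit.

```bash
python3 - <<'E'
from h import *
import pickle
c=pickle.load(open('w10.pkl','rb'));f=lambda x,y:(160+x/2.5,100+y/2.5)
b=onz(c,*f(410,236),.001);r=onz(c,*f(412,256),.07);print(b,r)
m=(b+r)/2;print(m,totool([m[0],m[1],.037]))
E
```

```text
[0.45035326 0.3663582  0.001     ] [0.45284606 0.36640145 0.07      ]
[0.45159966 0.36637983 0.0355    ] [  5.2   1.5 221. ]
```

Request:
carry_out --deltas '[[78,[5,1.5,50],0],[78,[5,1.5,100],0],[78,[5,1.5,140],0],[78,[5,1.5,170],0],[78,[5,1.5,195],0],[78,[5,1.5,212],0],[78,[5,1.5,221],0],[78,[5,1.5,221],0],[78,[5,1.5,221],0]]' --force 40

```text
clock: 31.2
eef_pos: [0.452, 0.3657, 0.0376]
eef_rot: [0.998, -0.058, 0.006, 0.003]
contact_force: [0.1, -0.8, -0.0]
finger_gap: 0.0783
```

Request:
carry_out --deltas '[[35,[0,0,0],0],[35,[0,0,0],0],[35,[0,0,0],0],[35,[0,0,0],0],[35,[0,0,-5],0],[35,[0,0,-15],0],[35,[0,0,-40],0],[35,[0,0,-80],0],[35,[0,0,-125],0],[35,[0,0,-170],0],[35,[0,0,-185],0],[35,[0,0,-185],0]]'

```text
clock: 32.4
eef_pos: [0.4505, 0.3677, 0.2256]
eef_rot: [0.998, -0.057, 0.008, 0.001]
contact_force: [-0.4, 1.0, -1.6]
finger_gap: 0.0514
```

```bash
python3 - <<'E'
from h import *
import pickle
s=state();print(s['clock'],s['eef_pos'],yaw(),s['finger_gap'],s['contact_force'].round(1),totool([.5137,.0893,.225]))
c=cam('wrist');pickle.dump(c,open('w11.pkl','wb'));cv2.imwrite('pics/w11.png',c[0])
g=cv2.cvtColor(c[0],cv2.COLOR_BGR2GRAY)
print(proj(c,np.array([s['eef_pos'],s['eef_pos']-[0,0,.037]])))
P=cloud(c);q=P[240:300,280:360].reshape(-1,3);print(np.percentile(q[:,2],[2,25,50,75,98]).round(3))
E
```

```text
32.4 [0.45050253 0.36767747 0.22559683] (np.float64(-6.586894330345691), np.float64(-0.9998785418621364)) 0.051377938262006734 [-0.4  1.  -1.6] [ 94.7 269.3   2.4]
[[323.18451104 291.87842728]
 [322.61320257 266.11194924]]
[0.218 0.219 0.219 0.239 0.259]
```

Request:
carry_out --deltas '[[35,[8,22,0],0],[35,[20,55,0],0],[35,[34,95,0],0],[35,[48,135,0],0],[35,[62,175,0],0],[35,[76,215,0],0],[35,[88,250,2],0],[35,[95,269,2],0],[35,[95,269,2],0],[35,[95,269,2],0]]'

```text
clock: 33.45
eef_pos: [0.5125, 0.0892, 0.2228]
eef_rot: [0.998, -0.058, 0.006, 0.002]
contact_force: [0.8, 0.5, 0.2]
finger_gap: 0.0514
```

```bash
python3 - <<'E'
from h import *
import pickle
s=state();print(s['clock'],s['eef_pos'],yaw(),s['finger_gap'],s['contact_force'].round(1),totool([.5137,.0893,.144]))
c=cam('wrist');pickle.dump(c,open('w12.pkl','wb'));a=pickle.load(open('w11.pkl','rb'))
cv2.imwrite('pics/w12.png',np.vstack([np.hstack([cv2.resize(x[0][150:350,220:420],(400,400),interpolation=cv2.INTER_CUBIC) for x in(a,c)])]))
E
```

```text
33.45 [0.51251935 0.08924097 0.22283513] (np.float64(-6.624366729374869), np.float64(-0.9999221616547649)) 0.05136538792682035 [0.8 0.5 0.2] [ 0.2 -0.5 78.8]
```

View pics/w12.png

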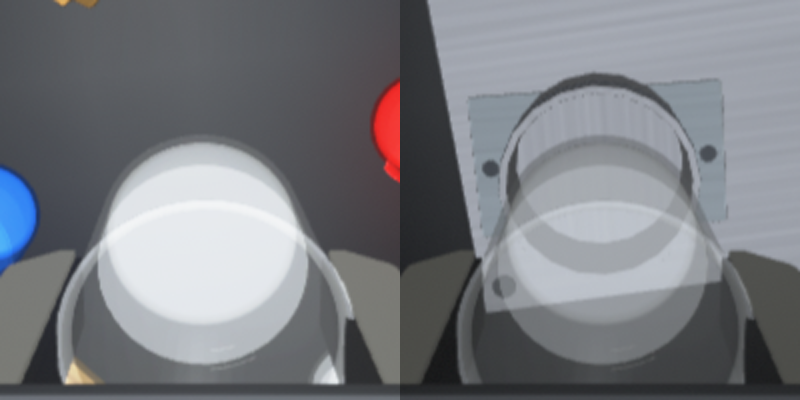

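Both panels show the beaker sitting the same in the grip (no slip), its underside centred at px (321.5,265.5). The cup rim below is at about px (319,241).

```bash
python3 - <<'E'
from h import *
import pickle
c=pickle.load(open('w12.pkl','rb'));s=state()
print(onz(c,319.,241.,.14),'foot',onz(c,321.5,265.5,.186))
e=s['eef_pos'];print(e)
print(proj(c,np.array([[.5137,.0893,.14],[.5137+.032,.0893,.14],[.5137,.0893+.032,.14],[.5137,.0893-.032,.14]])))
E
```

```text
[0.51444093 0.09078591 0.14      ] foot [0.5128261  0.08969432 0.186     ]
[0.51252221 0.09002742 0.22292598]
[[321.46453485 241.86128911]
 [315.51196597 191.81983277]
 [271.42730813 247.5244986 ]
 [371.78872603 236.16848268]]
```

Request:
carry_out --deltas '[[35,[0.5,-1,20],0],[35,[0.5,-1,40],0],[35,[0.5,-1,52],0],[35,[0.5,-1,62],0],[35,[0.5,-1,70],0],[35,[0.5,-1,75],0],[35,[0.5,-1,75],0]]'

```text
clock: 34.2
eef_pos: [0.5139, 0.0906, 0.1476]
eef_rot: [0.998, -0.057, 0.006, 0.002]
contact_force: [-0.7, -0.3, -0.9]
finger_gap: 0.0516
```

```bash
python3 - <<'E'
from h import *
s=state();print(s['clock'],s['eef_pos'],s['finger_gap'],s['contact_force'].round(1),s['wrist_torque'].round(2),totool([.5138,.0895,.1445]))
E
```

```text
34.2 [0.51389264 0.09058192 0.14760258] 0.0516264530232708 [-0.7 -0.3 -0.9] [0.06 0.07 0.01] [-0.   1.1  3.1]
```

No contact on the way in. I'll lower gently to the floor.

Request:
carry_out --deltas '[[35,[0,0,1],0],[35,[0,0,2],0],[35,[0,0,3],0],[35,[0,0,3.5],0]]'

```text
clock: 34.6
eef_pos: [0.5145, 0.0906, 0.1458]
eef_rot: [0.998, -0.057, 0.006, 0.001]
contact_force: [-7.0, 0.4, 29.5]
finger_gap: 0.0518
```

```bash
python3 - <<'E'
from h import *
s=state();print(s['clock'],s['eef_pos'],s['finger_gap'],s['contact_force'].round(1),s['wrist_torque'].round(2))
E
```

```text
34.6 [0.51446999 0.090627   0.14581224] 0.05175681136133889 [-7.   0.4 29.5] [-0.28  1.56 -0.09]
```

Request:
carry_out --deltas '[[35,[0,0,-0.5],0],[60,[0,0,-0.5],0],[70,[0,0,-0.5],0],[70,[0,0,-0.5],0],[70,[0,0,-5],0],[70,[0,0,-30],0],[70,[0,0,-80],0],[70,[0,0,-125],0],[70,[0,0,-140],0],[70,[0,0,-140],0]]'

```text
clock: 35.6
eef_pos: [0.5138, 0.0913, 0.2883]
eef_rot: [0.998, -0.057, 0.008, 0.0]
contact_force: [-0.3, 0.3, -0.6]
finger_gap: 0.0701
```

```bash
python3 - <<'E'
from h import *
import pickle
s=state();print(s['clock'],s['eef_pos'],yaw(),s['finger_gap'],s['contact_force'].round(1),totool([.606,.338,.29]))
c=cam('wrist');pickle.dump(c,open('w13.pkl','wb'));cv2.imwrite('pics/w13.png',c[0])
t=cam('top');P=cloud(t);m=(P[...,2]>.155)&(P[...,2]<.2)&(np.hypot(P[...,0]-.514,P[...,1]-.09)<.05);print('beaker top',m.sum(),np.median(P[m],0),P[m][:,2].max())
m=(P[...,2]>.085)&(P[...,2]<.15)&(np.hypot(P[...,0]-.606,P[...,1]-.338)<.03);print('tube',m.sum(),np.median(P[m],0),P[m][:,2].max())
m=(P[...,2]>.12)&(P[...,2]<.27)&(np.hypot(P[...,0]-.72,P[...,1]-.24)<.12);print('jar',P[m].min(0),P[m].max(0))
E
```

```text
35.6 [0.51383239 0.09126292 0.28827905] (np.float64(-6.548747808588713), np.float64(-0.9998623024977583)) 0.07008420183702843 [-0.3  0.3 -0.6] [  63.4 -255.6   -0.5]
  return _methods._mean(a, axis=axis, dtype=dtype,
  ret = um.true_divide(
Traceback (most recent call last):
ValueError: zero-size array to reduction operation maximum which has no identity
```

Request:
carry_out --deltas '[[45,[0,-10,-10],-8],[45,[0,-40,-10],-16],[45,[5,-70,-10],-24],[45,[15,-100,-10],-32],[45,[25,-130,-10],-40],[45,[35,-160,-10],-48],[45,[45,-190,-10],-56],[45,[55,-220,-10],-64],[45,[63,-250,-10],-72],[45,[63,-256,-10],-80],[45,[63,-256,-10],-88],[45,[63,-256,-10],-96]]'

```text
clock: 36.9
eef_pos: [0.6033, 0.3386, 0.2932]
eef_rot: [0.708, 0.706, 0.001, 0.005]
contact_force: [0.1, -0.8, -0.2]
finger_gap: 0.0449
```

Request:
carry_out --deltas '[[45,[0,0,0],-8],[45,[0,0,0],-16],[45,[0,0,0],-24],[45,[0,0,0],-32],[45,[0,0,0],-40],[45,[0,0,0],-41],[45,[0,0,0],-41],[45,[0,0,0],-41]]'

```text
clock: 37.7
eef_pos: [0.6031, 0.3384, 0.2923]
eef_rot: [0.418, 0.909, -0.001, 0.005]
contact_force: [-0.3, -0.1, 0.6]
finger_gap: 0.0449
```

```bash
python3 - <<'E'
from h import *
import pickle
s=state();print(s['clock'],s['eef_pos'],yaw(),s['q'].round(2),s['finger_gap'],s['contact_force'].round(1))
t=cam('top');pickle.dump(t,open('top14.pkl','wb'));c=cam('wrist');pickle.dump(c,open('w14.pkl','wb'))
for n,x in(('top',t),('wrist',c)):
    P=cloud(x);v=x[1]>0
    for k,zl,zh,cx,cy,r in(('beaker',.15,.2,.514,.09,.05),('tube',.085,.15,.606,.338,.03),('tubetop',.12,.15,.606,.338,.03),('jar',.12,.27,.72,.24,.12)):
        m=v&(P[...,2]>zl)&(P[...,2]<zh)&(np.hypot(P[...,0]-cx,P[...,1]-cy)<r);print(n,k,m.sum(),*( [np.median(P[m],0).round(4),P[m].min(0).round(3),P[m].max(0).round(3)] if m.any() else []))
print(proj(c,np.array([[.606,.338,.135],[.606,.338,.06]])))
cv2.imwrite('pics/w14.png',c[0])
E
```

```text
37.7 [0.60314967 0.33838589 0.29225132] (np.float64(130.64269368638196), np.float64(-0.9999555305724509)) [-0.63  0.49  0.05  1.61 -0.02  1.04  0.13] 0.0449149677963847 [-0.3 -0.1  0.6]
top beaker 103 [0.5236 0.0917 0.1738] [0.486 0.064 0.15 ] [0.543 0.116 0.182]
top tube 0
top tubetop 0
top jar 2492 [0.7349 0.2513 0.2168] [0.679 0.192 0.12 ] [0.81  0.322 0.248]
wrist beaker 58 [0.5041 0.0697 0.1776] [0.497 0.065 0.175] [0.51  0.078 0.18 ]
wrist tube 446 [0.6056 0.3402 0.1186] [0.597 0.333 0.085] [0.613 0.349 0.138]
wrist tubetop 212 [0.6058 0.3397 0.1333] [0.597 0.333 0.12 ] [0.613 0.349 0.138]
wrist jar 5304 [0.6936 0.2709 0.2188] [0.677 0.199 0.12 ] [0.736 0.3   0.221]
[[322.16917862 222.16886499]
 [321.76328084 205.25476029]]
```

```bash
python3 -c "
from h import *
print(totool([.6052,.3405,.088]))"
```

```text
[  2.1   2.2 204.7]
```

Request:
carry_out --deltas '[[45,[2,2,40],0],[45,[2,2,85],0],[45,[2,2,125],0],[45,[2,2,155],0],[45,[2,2,180],0],[45,[2,2,195],0],[45,[2,2,204],0],[45,[2,2,204],0],[45,[2,2,204],0]]' --force 30

```text
clock: 38.7
eef_pos: [0.6056, 0.3408, 0.0898]
eef_rot: [0.417, 0.909, -0.0, 0.005]
contact_force: [1.3, -0.0, 0.1]
finger_gap: 0.0453
```

Request:
carry_out --deltas '[[5,[0,0,0],0],[5,[0,0,0],0],[5,[0,0,0],0],[5,[0,0,0],0],[5,[0,0,0],0]]'

```text
clock: 39.2
eef_pos: [0.6058, 0.3408, 0.0901]
eef_rot: [0.417, 0.909, 0.0, 0.005]
contact_force: [0.4, 0.5, 2.4]
finger_gap: 0.0161
```

```bash
python3 - <<'E'
from h import *
s=state();print(s['clock'],s['eef_pos'],yaw(),s['finger_gap'],s['contact_force'].round(1),s['wrist_torque'].round(2))
E
```

```text
39.2 [0.60575417 0.34078921 0.09005883] (np.float64(130.7054312652361), np.float64(-0.9999421134762381)) 0.016143943379383036 [0.4 0.5 2.4] [-0.05  0.02 -0.01]
```

Request:
carry_out --deltas '[[5,[0,0,-10],0],[5,[0,0,-30],0],[5,[0,0,-60],0],[5,[0,0,-95],0],[5,[0,0,-130],0],[5,[0,0,-160],0],[5,[0,0,-175],0],[5,[0,0,-175],0],[5,[0,0,-175],0]]'

```text
clock: 40.1
eef_pos: [0.6035, 0.3413, 0.2641]
eef_rot: [0.417, 0.909, -0.0, 0.005]
contact_force: [0.5, -0.2, -0.4]
finger_gap: 0.0165
```

```bash
python3 - <<'E'
from h import *
import pickle
s=state();print(s['clock'],s['eef_pos'],yaw(),s['finger_gap'],s['contact_force'].round(1),totool([.6172,.0918,.27]))
c=cam('wrist');pickle.dump(c,open('w15.pkl','wb'));P=cloud(c);cv2.imwrite('pics/w15.png',c[0])
e=s['eef_pos'];m=(c[1]>0)&(np.hypot(P[...,0]-e[0],P[...,1]-e[1])<.02)&(P[...,2]>e[2]-.1)&(P[...,2]<e[2]-.005);print(m.sum(),np.median(P[m],0),P[m].min(0),P[m].max(0))
E
```

```text
40.1 [0.60354001 0.34127214 0.26409713] (np.float64(130.71099184373912), np.float64(-0.9999481518951218)) 0.01650671641648938 [ 0.5 -0.2 -0.4] [-198.1 -152.3   -4.6]
998 [0.59859065 0.34733197 0.23513004] [0.59573286 0.33760037 0.19828338] [0.60870717 0.34949791 0.25895363]
```

Request:
carry_out --deltas '[[5,[-10,-8,-5],0],[5,[-35,-27,-5],0],[5,[-65,-50,-5],0],[5,[-97,-75,-5],0],[5,[-129,-99,-5],0],[5,[-160,-123,-5],0],[5,[-185,-142,-5],0],[5,[-198,-152,-5],0],[5,[-198,-152,-5],0],[5,[-198,-152,-5],0]]'

```text
clock: 41.15
eef_pos: [0.617, 0.0931, 0.2695]
eef_rot: [0.417, 0.909, -0.001, 0.004]
contact_force: [0.5, 0.5, -1.0]
finger_gap: 0.0162
```

```bash
cat > tube.py <<'E'
from h import *
import pickle,sys
s=state();print(s['clock'],s['eef_pos'].round(4),yaw(),s['finger_gap'],s['contact_force'].round(1),totool([.6172,.0918,.185]))
c=cam('wrist');pickle.dump(c,open(sys.argv[1]+'.pkl','wb'));P=cloud(c);cv2.imwrite(f'pics/{sys.argv[1]}.png',c[0]);e=s['eef_pos']
m=(c[1]>0)&(np.hypot(P[...,0]-.6172,P[...,1]-.0918)<.025)&(P[...,2]>.142)&(P[...,2]<.156);print('rim',m.sum(),P[m].mean(0).round(4),P[m].min(0).round(4),P[m].max(0).round(4)) if m.any() else 0
for z0,z1 in((.02,.04),(.04,.06),(.06,.08)):
    m=(c[1]>0)&(np.hypot(P[...,0]-e[0],P[...,1]-e[1])<.02)&(P[...,2]<e[2]-z0)&(P[...,2]>e[2]-z1)
    if m.sum()>5:
        q=P[m];A=np.c_[2*q[:,:2],np.ones(len(q))];f=np.linalg.lstsq(A,(q[:,:2]**2).sum(1),rcond=None)[0];print('tube',z1,m.sum(),'circle',f[:2].round(4),np.sqrt(f[2]+f[:2]@f[:2]).round(4))
r=R.from_quat(s['eef_rot']);print('axis at foot',(e+r.apply([0,0,.075])).round(4))
E
python3 tube.py w16
```

```text
41.15 [0.617  0.0931 0.2695] (np.float64(130.74654092909336), np.float64(-0.9999632178774225)) 0.016192173136601772 [ 0.5  0.5 -1. ] [-0.5 -0.9 84.5]
rim 452 [0.6147 0.0949 0.1486] [0.6037 0.0794 0.142 ] [0.6301 0.106  0.1521]
tube 0.04 335 circle [0.6168 0.0937] 0.0074
tube 0.06 261 circle [0.6168 0.0937] 0.0074
tube 0.08 62 circle [0.6168 0.0937] 0.0074
axis at foot [0.6175 0.0928 0.1945]
```

Request:
carry_out --deltas '[[5,[0.7,-0.8,15],0],[5,[0.7,-0.8,30],0],[5,[0.7,-0.8,40],0],[5,[0.7,-0.8,46],0],[5,[0.7,-0.8,52],0],[5,[0.7,-0.8,58],0],[5,[0.7,-0.8,58],0]]'

```text
clock: 41.9
eef_pos: [0.6185, 0.0929, 0.2149]
eef_rot: [0.416, 0.909, 0.0, 0.007]
contact_force: [-2.3, -5.2, 23.2]
finger_gap: 0.0165
```

```bash
python3 tube.py w17
```

```text
41.9 [0.6185 0.0929 0.2149] (np.float64(130.79727998387764), np.float64(-0.9999052589761664)) 0.01645741118313048 [-2.3 -5.2 23.2] [ 0.4 -1.9 29.9]
rim 604 [0.6134 0.0956 0.1487] [0.6036 0.0789 0.142 ] [0.6301 0.106  0.1519]
tube 0.04 391 circle [0.6166 0.0952] 0.0072
tube 0.06 265 circle [0.6161 0.0959] 0.0072
tube 0.08 728 circle [0.6166 0.0932] 0.0118
axis at foot [0.6195 0.0925 0.1399]
```

Early contact: the foot touched the rim. I'll back up and re-measure.

Request:
carry_out --deltas '[[5,[0,0,-15],0],[5,[0,0,-35],0],[5,[0,0,-45],0],[5,[0,0,-45],0],[5,[0,0,-45],0]]'

```text
clock: 42.45
eef_pos: [0.6177, 0.0934, 0.2595]
eef_rot: [0.416, 0.909, 0.0, 0.007]
contact_force: [0.7, -0.6, -0.2]
finger_gap: 0.0165
```

```bash
python3 tube.py w18; python3 - <<'E'
from h import *
import pickle
for n in('w16','w18'):
    c=pickle.load(open(n+'.pkl','rb'));P=cloud(c);im=cv2.cvtColor(c[0],cv2.COLOR_BGR2GRAY)
    # tube lowest visible point: column profile of depth along image near tube
    m=(c[1]>0)&(np.hypot(P[...,0]-.617,P[...,1]-.093)<.03)&(P[...,2]>.16)
    ys,xs=np.nonzero(m);print(n,'rows',ys.min(),ys.max(),'z range',P[m][:,2].min(),P[m][:,2].max())
    for r in range(ys.min(),ys.min()+60,6):
        k=m[r];x=np.nonzero(k)[0]
        if len(x):print(r,x.min(),x.max(),P[r][k].mean(0).round(4))
E
```

```text
42.45 [0.6177 0.0934 0.2595] (np.float64(130.8284441090475), np.float64(-0.9999091731043265)) 0.01653042372942668 [ 0.7 -0.6 -0.2] [-0.  -1.9 74.5]
rim 437 [0.6138 0.0956 0.1487] [0.6037 0.0794 0.1421] [0.6298 0.1059 0.1522]
tube 0.04 389 circle [0.616  0.0959] 0.0072
tube 0.06 266 circle [0.6154 0.0966] 0.0073
axis at foot [0.6186 0.093  0.1845]
w16 rows 241 479 z range 0.20377629323978289 0.3923464143041377
241 316 324 [0.6118 0.099  0.2052]
247 310 331 [0.6127 0.0986 0.2148]
253 308 333 [0.613  0.0982 0.2246]
259 307 333 [0.6127 0.0981 0.2352]
265 307 334 [0.6126 0.0982 0.2454]
271 306 334 [0.6127 0.098  0.2535]
277 282 359 [0.6114 0.1    0.2679]
283 268 373 [0.611  0.1003 0.2763]
289 264 377 [0.611  0.1003 0.2827]
295 261 380 [0.611  0.1001 0.2886]
w18 rows 238 479 z range 0.20191528172704254 0.381555019941136
238 318 323 [0.6106 0.1025 0.203 ]
244 309 331 [0.6112 0.1013 0.2106]
250 308 333 [0.6119 0.1008 0.2193]
256 307 334 [0.6122 0.1004 0.2279]
262 307 334 [0.6124 0.1001 0.2365]
268 306 335 [0.6128 0.0996 0.2435]
274 306 335 [0.6128 0.0995 0.2514]
280 273 368 [0.6116 0.1008 0.2633]
286 266 375 [0.6116 0.1007 0.27  ]
292 262 379 [0.6116 0.1005 0.2758]
```

Request:
carry_out --deltas '[[5,[-5,-1.7,15],0],[5,[-5,-1.7,30],0],[5,[-5,-1.7,38],0],[5,[-5,-1.7,42],0],[5,[-5,-1.7,46],0],[5,[-5,-1.7,50],0]]'

```text
clock: 43.1
eef_pos: [0.6202, 0.0883, 0.2091]
eef_rot: [0.416, 0.909, 0.0, 0.007]
contact_force: [0.7, 0.0, 0.4]
finger_gap: 0.0163
```

```bash
python3 tube.py w19; python3 -c "
from h import *
s=state();print(R.from_quat(s['eef_rot']).inv().apply(s['contact_force']),s['wrist_torque'])"
```

```text
43.1 [0.6202 0.0883 0.2091] (np.float64(130.8270753663915), np.float64(-0.9999136577488543)) 0.016311567723440404 [0.7 0.  0.4] [ 4.9 -0.1 24.1]
rim 712 [0.614  0.0959 0.1491] [0.6036 0.0792 0.1421] [0.6303 0.1059 0.1557]
tube 0.04 397 circle [0.6184 0.0908] 0.0072
tube 0.06 677 circle [0.6173 0.0922] 0.0102
tube 0.08 467 circle [0.616  0.0937] 0.0117
axis at foot [0.6211 0.0879 0.1341]
[ 0.72718018 -0.27804244  0.25853858] [-0.03336496 -0.09510298  0.04528182]
```

The foot is inside the cup without contact. I'll lower while straightening the tube.

Request:
carry_out --deltas '[[5,[0,0,5],0],[5,[0.5,0,9],0],[5,[1,0,13],0],[5,[2,0,17],0],[5,[3,0,21],0],[5,[3.5,0,25],0],[5,[3.5,0,28],0],[5,[3.5,0,28],0]]'

```text
clock: 43.95
eef_pos: [0.6178, 0.0906, 0.1801]
eef_rot: [0.416, 0.909, -0.0, 0.006]
contact_force: [0.3, 0.2, -0.2]
finger_gap: 0.016
```

```bash
python3 tube.py w20; python3 -c "
from h import *
s=state();print(R.from_quat(s['eef_rot']).inv().apply(s['contact_force']),s['wrist_torque'])"
```

```text
43.95 [0.6178 0.0906 0.1801] (np.float64(130.82571850365227), np.float64(-0.9999266952788832)) 0.016031320733388824 [ 0.3  0.2 -0.2] [ 1.2  0.3 -5. ]
rim 1080 [0.6129 0.0976 0.1487] [0.603  0.0806 0.142 ] [0.6296 0.107  0.156 ]
tube 0.04 1234 circle [0.6161 0.0942] 0.0104
tube 0.06 520 circle [0.6152 0.095 ] 0.0114
tube 0.08 1168 circle [0.6178 0.0909] 0.017
axis at foot [0.6186 0.0902 0.1051]
[-1.40586471  0.45676542  0.96883063] [-0.1708785  -0.32807305  0.02017399]
```

Request:
carry_out --deltas '[[5,[0,0,1.5],0],[5,[0,0,3],0],[5,[0,0,4],0],[5,[0,0,5],0],[5,[0,0,5.5],0]]'

```text
clock: 44.5
eef_pos: [0.618, 0.0907, 0.1751]
eef_rot: [0.416, 0.909, -0.0, 0.006]
contact_force: [-1.9, -1.0, 7.5]
finger_gap: 0.0161
```

```bash
python3 -c "
from h import *
s=state();print(s['eef_pos'],R.from_quat(s['eef_rot']).inv().apply(s['contact_force']),s['wrist_torque'],s['finger_gap'])"
```

```text
[0.61799995 0.0906692  0.17510056] [ 0.35779242 -2.03386824 -7.46793364] [-0.28537877  0.19726478 -0.00471638] 0.01609189505269503
```

Floor contact with the foot at about z = 0.108. Release and retreat.

Request:
carry_out --deltas '[[30,[0,0,0],0],[45,[0,0,0],0],[45,[0,0,0],0],[45,[0,0,0],0],[45,[0,0,-20],0],[45,[0,0,-60],0],[45,[0,0,-105],0],[45,[0,0,-130],0],[45,[0,0,-130],0],[45,[0,0,-130],0]]'

```text
clock: 45.5
eef_pos: [0.6164, 0.0914, 0.3051]
eef_rot: [0.416, 0.909, 0.0, 0.006]
contact_force: [0.7, 0.3, -0.4]
finger_gap: 0.045
```

```bash
cat > fin.py <<'E'
from h import *
s=state();print(s['clock'],s['eef_pos'],yaw(),s['finger_gap'],s['contact_force'].round(1),totool([.5,-.3,.33]))
for n in('top','wrist','scene'):
    x=cam(n);P=cloud(x);v=x[1]>0;cv2.imwrite(f'pics/fin_{n}.png',x[0])
    for k,zl,zh,cx,cy,r in(('beaker',.155,.2,.514,.09,.045),('tube',.16,.24,.618,.091,.03),('tube low',.155,.18,.618,.091,.03),('tube hi',.2,.235,.618,.091,.03),('flask',.02,.13,.62,-.317,.06)):
        m=v&(P[...,2]>zl)&(P[...,2]<zh)&(np.hypot(P[...,0]-cx,P[...,1]-cy)<r)
        if m.sum()>4:print(n,k,m.sum(),np.median(P[m],0).round(4),P[m].min(0).round(3),P[m].max(0).round(3))
E
python3 fin.py
```

```text
45.5 [0.61637295 0.09140518 0.30512703] (np.float64(130.8296735364134), np.float64(-0.9999192730305924)) 0.045047902748489674 [ 0.7  0.3 -0.4] [-220.3 -343.8  -24.2]
top beaker 13 [0.5101 0.1157 0.1753] [0.501 0.111 0.171] [0.525 0.116 0.18 ]
top flask 469 [ 0.6198 -0.3153  0.0534] [ 0.594 -0.354  0.02 ] [ 0.677 -0.29   0.119]
wrist beaker 2090 [0.504  0.087  0.1756] [0.483 0.065 0.155] [0.542 0.119 0.181]
wrist tube 957 [0.6153 0.0946 0.2104] [0.608 0.086 0.16 ] [0.624 0.103 0.23 ]
wrist tube low 133 [0.6103 0.0993 0.169 ] [0.608 0.088 0.155] [0.622 0.102 0.18 ]
wrist tube hi 631 [0.6166 0.0935 0.22  ] [0.608 0.086 0.2  ] [0.624 0.103 0.23 ]
scene beaker 235 [0.518  0.0907 0.1687] [0.486 0.062 0.155] [0.546 0.119 0.181]
scene tube 117 [0.614  0.0975 0.2013] [0.608 0.084 0.16 ] [0.624 0.103 0.23 ]
scene tube low 33 [0.6139 0.0993 0.1651] [0.604 0.093 0.155] [0.621 0.104 0.18 ]
scene tube hi 62 [0.6146 0.0966 0.2185] [0.608 0.084 0.2  ] [0.624 0.103 0.23 ]
scene flask 352 [ 0.6179 -0.3136  0.0551] [ 0.59 -0.34  0.02] [ 0.678 -0.291  0.118]
```

Request:
carry_out --deltas '[[60,[-30,-45,-20],0],[60,[-60,-90,-30],0],[60,[-90,-135,-30],0],[60,[-110,-170,-30],0],[60,[-110,-170,-30],0],[60,[-110,-170,-30],0]]'

```text
clock: 46.25
eef_pos: [0.558, -0.1046, 0.3334]
eef_rot: [0.418, 0.909, -0.001, 0.005]
contact_force: [-0.3, 0.6, 0.2]
finger_gap: 0.06
```

```bash
python3 fin.py | head -12; python3 - <<'E'
from h import *
for n in('wrist','top'):
    c=cam(n);g=cv2.cvtColor(c[0],cv2.COLOR_BGR2GRAY)
    for k,cx,cy,L,W in(('tube',.6172,.0918,.068,.044),('vial',.6202,-.0118,.068,.044),('beaker',.5137,.0893,.09,.052)):
        a=np.radians(-92.5);u=np.array([np.cos(a),np.sin(a)]);v=np.array([-u[1],u[0]])
        E=np.array([[cx,cy]+i*L/2*u+j*W/2*v for i,j in((-1,1),(1,1),(1,-1),(-1,-1))])
        p=proj(c,np.c_[E,np.full(4,.104)]).astype(np.float32)
        ok=((p>8)&(p<[632,472])).all(1)
        if ok.any():
            q=cv2.cornerSubPix(g,p[ok].reshape(-1,1,2).copy(),(4,4),(-1,-1),(3,30,.01)).reshape(-1,2);w=onz(c,q[:,0],q[:,1],.104)[:,:2];print(n,k,p[ok].round(0).tolist(),((w-E[ok])*1000).round(1).tolist())
E
```

```text
46.25 [ 0.55804691 -0.10455437  0.33343203] (np.float64(130.63201791952847), np.float64(-0.9999559788636608)) 0.059992796747582934 [-0.3  0.6  0.2] [-110.5 -171.3    4.2]
top beaker 100 [0.5233 0.0925 0.1741] [0.486 0.064 0.155] [0.544 0.116 0.181]
top tube 64 [0.617  0.0932 0.2026] [0.61  0.086 0.16 ] [0.625 0.101 0.228]
top tube low 15 [0.6131 0.0929 0.1685] [0.61  0.088 0.155] [0.624 0.1   0.175]
top tube hi 35 [0.619  0.0934 0.2185] [0.61  0.086 0.2  ] [0.625 0.101 0.228]
wrist beaker 619 [0.5263 0.0679 0.1692] [0.506 0.064 0.155] [0.543 0.097 0.181]
wrist tube 1874 [0.6133 0.0904 0.212 ] [0.607 0.085 0.16 ] [0.624 0.103 0.231]
wrist tube low 340 [0.6112 0.0884 0.1684] [0.608 0.086 0.155] [0.621 0.097 0.18 ]
wrist tube hi 1251 [0.615  0.0929 0.2195] [0.607 0.085 0.2  ] [0.624 0.103 0.231]
wrist flask 697 [ 0.6215 -0.3182  0.1139] [ 0.603 -0.339  0.02 ] [ 0.638 -0.292  0.117]
scene beaker 242 [0.518  0.0914 0.1675] [0.487 0.062 0.155] [0.545 0.12  0.182]
scene tube 118 [0.6138 0.0979 0.2022] [0.608 0.081 0.16 ] [0.625 0.105 0.231]
wrist tube [[553.0, 75.0], [494.0, 132.0], [463.0, 98.0], [521.0, 38.0]] [[-2.1, -1.9], [0.1, 1.8], [0.3, 0.2], [-2.1, -0.1]]
wrist vial [[470.0, 165.0], [418.0, 216.0], [387.0, 185.0], [439.0, 133.0]] [[-1.1, 0.9], [-0.4, 0.1], [-0.6, 0.4], [-0.6, -0.0]]
wrist beaker [[407.0, 69.0], [366.0, 25.0]] [[-0.3, 1.0], [-0.6, 1.1]]
top tube [[309.0, 196.0], [334.0, 198.0], [334.0, 214.0], [308.0, 213.0]] [[-0.0, -0.0], [1.2, 4.0], [5.1, 2.9], [-2.4, -1.6]]
top vial [[348.0, 196.0], [374.0, 197.0], [373.0, 214.0], [347.0, 212.0]] [[0.2, 1.5], [-0.0, 3.3], [5.6, -1.5], [-0.6, -1.4]]
top beaker [[305.0, 233.0], [339.0, 236.0], [338.0, 255.0], [304.0, 253.0]] [[-0.0, -0.0], [-6.1, -0.5], [4.8, -1.2], [0.0, -0.0]]
```

The vessels stand right (tube top 0.229, beaker top 0.180). The tube holder's corner check is ambiguous, so I'll do one robust angle check by edge strength.

```bash
python3 - <<'E'
from h import *
c=cam('wrist');g=cv2.GaussianBlur(cv2.cvtColor(c[0],cv2.COLOR_BGR2GRAY).astype(np.float32),(0,0),.8);G=np.hypot(cv2.Sobel(g,5,1,0),cv2.Sobel(g,5,0,1))
for k,cx,cy,L,W in(('tube',.6172,.0918,.068,.044),('vial',.6202,-.0118,.068,.044)):
    best=[]
    for a in np.arange(-104,-80,.5):
        r=np.radians(a);u=np.array([np.cos(r),np.sin(r)]);v=np.array([-u[1],u[0]]);t=np.linspace(-1,1,60)[:,None]
        E=np.vstack([t*L/2*u+W/2*v,t*L/2*u-W/2*v,L/2*u+t*W/2*v,-L/2*u+t*W/2*v])
        for dx in np.arange(-3,3.1,.5):
            for dy in np.arange(-3,3.1,.5):
                p=proj(c,np.c_[E+[cx+dx/1e3,cy+dy/1e3],np.full(len(E),.104)]).astype(np.float32)
                best.append((np.minimum(cv2.remap(G,p[:,:1].copy(),p[:,1:].copy(),1),80).mean(),a,dx,dy))
    print(k,sorted(best)[::-1][:4])
E
```

```text
tube [(np.float32(68.1236), np.float64(-90.5), np.float64(-1.5), np.float64(1.0)), (np.float32(67.96655), np.float64(-90.0), np.float64(-1.5), np.float64(1.0)), (np.float32(67.81304), np.float64(-91.0), np.float64(-1.5), np.float64(1.0)), (np.float32(67.13987), np.float64(-89.5), np.float64(-1.5), np.float64(1.0))]
vial [(np.float32(65.444725), np.float64(-92.5), np.float64(-1.0), np.float64(0.0)), (np.float32(65.313324), np.float64(-92.0), np.float64(-1.0), np.float64(0.0)), (np.float32(65.138794), np.float64(-92.5), np.float64(-1.5), np.float64(0.0)), (np.float32(65.126854), np.float64(-92.5), np.float64(-1.0), np.float64(0.5))]
```

```bash
python3 -c "
from station import *
print(sign_off())"
```

```text
the job is handed in; nothing more can be done
None
```

I put all three holders in shaker slots and locked them, and stood the beaker and the test tube in their holders. I handed the job in at about 46 s on the robot's clock. The tube holder may sit about 2° short of its stop.

- **Holders:** The tube holder is in the far-left slot, the vial holder far right and the beaker holder near left. Each base plate lies flat. When I pushed each clockwise to its stop, the wrist felt resistance. Measured angles just after locking were -92.5° to -92.7°, matching the 94° stop.
- **Beaker:** It was knocked aside during the run, so I located it again before picking it up. It stands on the cup floor, with its top at about 0.180 m (expected 0.178 m).
- **Test tube:** It caught on the cup rim on the first try and tilted in the grip. I backed off, corrected and straightened it. It stands on the floor of its cup, with its top at about 0.229 m (expected 0.228 m).
- **Vial:** I found none on the bench, so the vial holder is empty.
- **Conical flask:** It is where it was.

**Check that disagreed:** The last edge fit put the tube holder at -90.5° instead of -92.7°, with the vial holder still at -92.5°. It may have turned back about 2°, which is still past a quarter turn, or the difference may be measurement error. I left it because the gripper could not reach that cup without hitting the tube. I did not re-measure the beaker holder's angle at the end, but the two plate corners I could check were within about 1 mm.

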